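Part a press-fit two-part mould with a wedge

TASK

Open the aluminium wax mould that stands in the blue cradle: with the brass wedge, flat back towards the clamped rear half, ease the front half off its pins by pushing the wedge down into the pry slots at the two ends of the seam in turn, a few millimetres at a time, never letting either end get more than about 6 mm ahead of the other. Stop when both ends are clear of the 7 mm pins and the front half stands free and about parallel, not more than 15 mm from the rear half. Touch the front half with nothing but the wedge, and stand the wedge back in its slot in the wooden block.

Things in the scene. Friction and masses are not known exactly. Their poses are not given: they have to be found in the camera images.
- cradle: Fixed dark blue base plate 140 x 184 x 12 mm with the clamped rear half of an aluminium mould. Origin on the bench under the middle of the seam; y along the seam, the front half comes off towards -x (the robot's side, yaw -0.6 to -0.1). Rear half: x 0 to 34, y +-75, z 12 to 62 mm; strap clamps on it at y +-15 to +-33, to z 77. Two 10 mm steel pins at y +-42, z 48 stick 7 mm out of its face.
- front_half: Loose aluminium front half of the mould, 34 x 150 x 50 mm, 0.6 kg, standing on the plate, held by the tight pins (4 to 8 N each). Origin in its seam face, middle of the lower edge; at (0, 0, 12 mm) of the cradle, axes parallel, when shut; fills x 0 to -34. Prying one end swings it about the other end's pin, so the other end goes back up to a quarter as much. Fingers and arm must not push it.
- slot_left (a point): Middle of the mouth of the +y pry slot, fixed to the cradle: x 0, y 64, z 62 mm there (mould's top). The slot spans y 52 to 75, open to the end. Its rear wall is the plane x = +2 mm, its front wall x = -2 mm of the front half, so 4 mm wide when shut; floor at z = 20. Both upper edges are bevelled 45 degrees from z = 58 up to z = 62, where the mouth is 12 mm wide.
- slot_right (a point): The same for the -y pry slot (x 0, y -64, z 62 mm of the cradle).
- front_left (a point): Point in the seam face of the front half, at the top of its +y end, 64 mm from the middle; coincides with slot_left when shut. How far it is from slot_left along the cradle's -x is the opening of that end.
- front_right (a point): The same at the -y end, with slot_right.
- wedge: Loose parting wedge, 118 mm long, 0.22 kg, point down. Origin: middle of its thin edge; z up the tool. Brass blade 16 mm wide (y), 46 long: tip x -1 to +1 mm; flat back x = +1; front slopes to x = -15 at z = 38, upright above. Collar 28 x 30 mm, z 46 to 52. Wooden handle 20 (x) by 24 mm (y), z 52 to 114. At the start its yaw is within 0.35 rad of 0 (slope to the robot). Driving takes up to 15 N.
- wedge_grip (a point): Middle of the wedge's handle (x -7, y 0, z 84 mm in the wedge; the handle and collar are centred on x = -7 mm).
- rack: Fixed wooden tool block, 64 x 130 x 52 mm, origin under its middle, with an upright slot right through for the wedge at y = -35 mm, and a pencil and a pick standing in it (to 150 mm high) at y 30 and 46 mm. The wedge hangs by its collar, which rests on the block's top (z = 52): wedge origin at x 7, y -35, z 6 mm of the block.
- rack_slot (a point): Middle of the mouth of the block's slot, 22 mm (x) by 24 mm (y), at the block's top; x and y as the block's.
There are look-alikes about, which are no part of the job. There is more than one size of the wedge; the one meant has the size given above.

How it is judged:
By the outcome, as a careful person would: the job done as asked, in the order asked, and still so for the second after the job is handed in, with the robot touching nothing.
It also fails if it takes over 72 s, if anything falls off the work surface, if the arm or the gripper's body presses on something with over 40 N, if the wrist force passes 120 N, or if a joint passes its speed limit or range.

ROBOT

A 6-joint arm with a two-finger parallel gripper is mounted at the origin on a cart in front of the work surface, level with it; the furniture and walls round the work are solid. World frame = base frame: x ahead of the robot, y to its left, z up, the work surface at z = 0. Lengths are in m, angles in degrees, forces in N, time in s.
With the tool pointing down it reaches from about 0.3 to 0.75 m from the base axis. Payload 8.5 kg.
Tool frame: the origin (TCP) lies on the centre line of the jaws, within the pads' length; the fingertips stand tips_ahead ahead of it and the grasp point (between the pads) lies 3 mm ahead of it (tips_ahead is the distance from the TCP to the fingertips, in m); z points along the fingers, y is the line along which they close (so a half turn about z gives the same grasp; the last joint's range is limited). The gripper opens to 85 mm and grips with 20 to 120 N. Pads are 22 mm wide; open, the fingers measure 114 mm over their backs; the gripper's body (76 mm by 85 mm) begins 54 mm behind the grasp point. The pads swing forward as they close: fully open they stand 13 mm farther back than shut.
Start: joints at [-78.971, 21.807, 74.336, -0, 83.858, -12.336], TCP at [0.218, -0.505, 0.253] pointing down, gripper open.
Joint ranges: [-178.18, 178.18], [-50.72, 133.34], [12.68, 142.11], [-81.47, 261.47], [9.98, 163.14], [-165.26, 165.26]. Speed limits (degrees/s): [136.94, 136.94, 180, 180, 180, 180].

INTERFACE

Orientations are given as a 3x3 rotation matrix whose columns are the frame's x, y, z axes.
In Python, from rig import observe, get_image, close_job, tips_ahead gives the robot as it stands.
- The arm moves only by the tool creep_tool, called after ">>>" in YAML: its name, and indented under it one key for each argument. Schema: {"type":"object","properties":{"plan":{"type":"array","items":{"type":"object","properties":{"x":{"type":"number"},"y":{"type":"number"},"z":{"type":"number"},"yaw":{"type":"number"},"jaw":{"type":"number"}},"additionalProperties":false,"required":["jaw"]},"minItems":1,"maxItems":10},"grip_n":{"type":"number"},"only":{"type":"string"},"quiet":{"type":"boolean"},"lines":{"type":"string"}},"required":["plan"],"additionalProperties":false}. plan is a list of rows, 1 to 10 of them, each an object with the fields x, y, z (the shift in shares of the most that a row can go, 1 being 50 mm), yaw (a turn about the tool's z in units of 4 degrees), jaw (the finger opening in m); a field left out counts as zero (the opening has to be given); each row shifts and turns the commanded pose from where the row before left it, along the tool's axes as they then stand; what a row does not reach is not made up. A row lasts 1/10 s, in which the tool goes at most 0.05 m and 8.59 degrees, less where a joint would pass 70% of its speed; a pose out of reach is approached as far as the arm can. The fingers move at their own pace and stop on an object; grip_n is the grip in N (left out, the last holds). Time passes only in rows, so rows that do not move let the fingers close. The tool returns the time, the measured TCP pose, the force, the opening and the grip force at its end. only (a regular expression) keeps the lines of the reply that match it, lines (a string "A,B") keeps lines A to B, and quiet returns only ok. Input that does not fit is refused with a message, and nothing moves.
- observe(): the state, without advancing time (a new reading comes with each control period).
- get_image(name): name is "side" or "top"; returns a dict with "pixels" (384x512x3 uint8, red, green, blue), "depth" (384x512 float32, m along the optical axis (not along the pixel's ray), 0 where there is no reading), "K" (3x3 intrinsics, pixels), "extrinsics" (4x4, takes a point from world to camera coordinates). Camera axes: x right, y down, z forward; pixel columns grow to the right and rows downward; lengths in m; the calibration is good to about 2 mm. A picture is of the moment at which its call begins.
- close_job(): hands the job in; it is judged then, once.
The state is a dict: "time_s": time; "q": joint angles; "qvel": joint speeds; "joint_efforts": joint torques, N m; "position": TCP position; "tool_rot": TCP orientation; "ft_force": force on the tool from outside, world axes, zero at the start; "wrist_torque": the same for the moment, N m; "grip_width": finger opening in m; "gripper_force": force on a finger pad.
Only numpy, scipy, OpenCV 4.12 (cv2) and the standard library are available. Lean on these libraries where they do the work, as an engineer would, in place of code of your own. Each camera call takes 0.05 s, during which the arm holds its last target. There are 200 camera calls.

## Working session

There is one attempt and no reset: what is moved stays moved. The work goes in short steps, Python scripts to look and compute and a tool call to move; the robot and the scene stay as the last step left them, time stands still between calls to the robot, and variables do not carry over. Pictures are saved under pics/ and viewed, at most 10 in all, crops included, and the job is handed in when it is done.

```bash
ls; mkdir -p pics; cat > h.py <<'E'
import numpy as np, cv2
from rig import observe, get_image, close_job, tips_ahead
def snap(n):
    im=get_image(n); np.savez(f'{n}.npz',**im); return im
def load(n): return dict(np.load(f'{n}.npz'))
def pix(im,u,v,d=None):
    K=im['K'];E=im['extrinsics']
    if d is None: d=im['depth'][int(v),int(u)]
    c=np.linalg.inv(K)@[u,v,1]*d
    return E[:3,:3].T@(c-E[:3,3])
def atz(im,u,v,z):
    K=im['K'];E=im['extrinsics'];R=E[:3,:3]
    o=-R.T@E[:3,3]; r=R.T@np.linalg.inv(K)@[u,v,1]
    return o+r*(z-o[2])/r[2]
def proj(im,p):
    c=im['extrinsics'][:3,:3]@np.asarray(p)+im['extrinsics'][:3,3]; q=im['K']@c; return q[:2]/q[2]
E
python3 - <<'E'
from h import *
print(observe(),tips_ahead)
for n in('top','side'):
    im=snap(n); print(n,im['K'],im['extrinsics'])
    cv2.imwrite(f'pics/{n}0.png',cv2.resize(im['pixels'][:,:,::-1],(800,600),interpolation=cv2.INTER_CUBIC))
E
```

```text
pics
{'time_s': 0.0, 'q': array([-7.89693541e+01,  2.18416977e+01,  7.43852759e+01, -6.37173802e-04,
        8.38580213e+01, -1.23346283e+01]), 'qvel': array([-0.04780735,  0.02036874,  0.06684053, -0.05254688, -0.03706235,
        0.09252557]), 'joint_efforts': array([ 1.12267942e-03, -4.48465025e+01, -2.31277120e+01, -1.25190668e-04,
        4.78859787e-03, -2.10897190e-05]), 'position': array([ 0.21807937, -0.50463039,  0.25270205]), 'tool_rot': array([[ 9.17994730e-01,  3.96592471e-01, -2.94685346e-04],
       [ 3.96592463e-01, -9.17993630e-01,  1.45391862e-03],
       [ 3.06093910e-04, -1.45155962e-03, -9.99998900e-01]]), 'ft_force': array([-0.28956384,  0.21785028,  0.28058015]), 'wrist_torque': array([-0.0315137 , -0.0467288 , -0.03921214]), 'gripper_force': 0.0, 'grip_width': 0.08536797879349997} 0.022
top [[435.60660441   0.         253.82048921]
 [  0.         435.60660441 191.75174721]
 [  0.           0.           1.        ]] [[ 0.00126324 -0.9986522  -0.0518863  -0.19753787]
 [-0.9937485   0.00453868 -0.11154965  0.47329143]
 [ 0.1116348   0.05170284 -0.99240339  0.89289223]
 [ 0.          0.          0.          1.        ]]
side [[459.56637798   0.         265.58134754]
 [  0.         459.56637798 197.88582268]
 [  0.           0.           1.        ]] [[-0.99953419  0.0303116  -0.00355036  0.46400864]
 [ 0.02208499  0.63811405 -0.76962505  0.18926107]
 [-0.02106303 -0.76934496 -0.63848624  0.82181898]
 [ 0.          0.          0.          1.        ]]
```

View pics/top0.png

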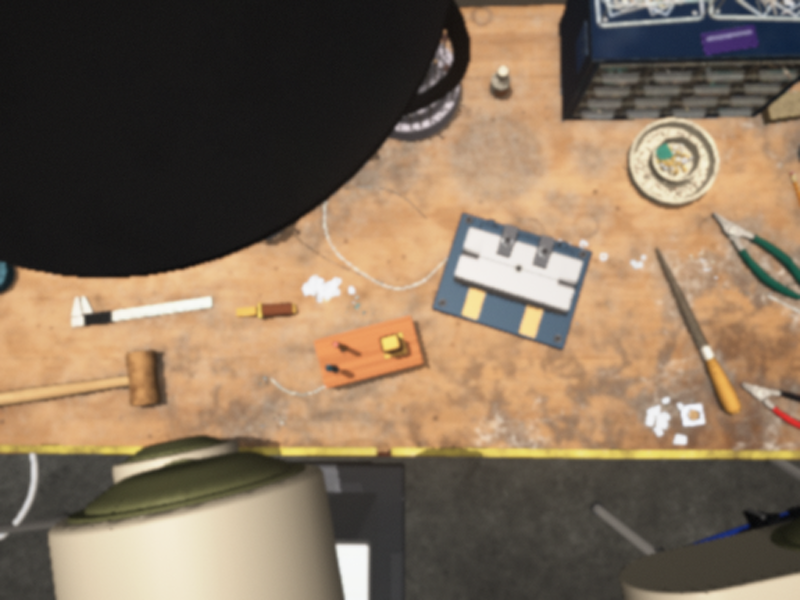

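View pics/side0.png

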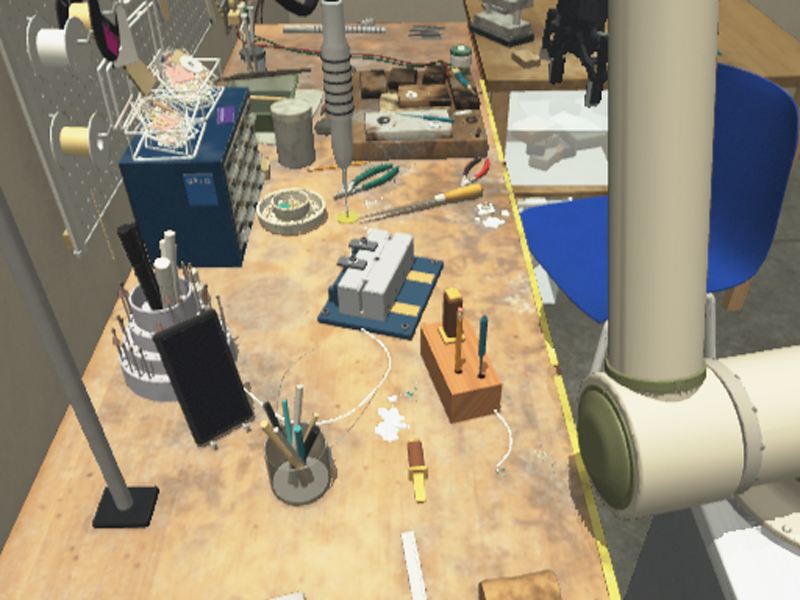

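The top view shows the cradle around (510,280) of the 800-px picture and the rack with the wedge around (370,350). The small look-alike wedge lies at (265,310). I'll enlarge both views.

```bash
python3 - <<'E'
from h import *
im=load('top'); c=im['pixels'][130:250,195:385,::-1]; cv2.imwrite('pics/topc.png',cv2.resize(c,None,fx=4.2,fy=4.2,interpolation=cv2.INTER_CUBIC))
im2=load('side'); c=im2['pixels'][140:275,200:330,::-1]; cv2.imwrite('pics/sidec.png',cv2.resize(c,None,fx=4.4,fy=4.4,interpolation=cv2.INTER_CUBIC))
d=im['depth']
for (u,v) in [(20,20),(150,100),(250,100),(250,218),(330,175),(325,205)]: print(u,v,d[v,u],pix(im,u,v))
for (u,v) in [(215,60),(290,195)]: print(u,v,pix(im2,u,v))
E
```

```text
20 20 0.08915295 [ 0.41572809 -0.19334478  0.84658369]
150 100 0.10564089 [ 0.40477775 -0.21507984  0.82760538]
250 100 0.9570409 [ 0.67805398 -0.18863558  0.00180647]
250 218 0.8029146 [ 0.41245006 -0.19681979  0.12680856]
330 175 0.8710584 [ 0.50162533 -0.35282729  0.06004664]
325 205 0.9163919 [ 0.44569841 -0.3476178   0.00834635]
215 60 [ 0.52114421 -0.02048169  0.4533006 ]
290 195 [ 0.41149099 -0.18209914  0.11392293]
```

View pics/topc.png

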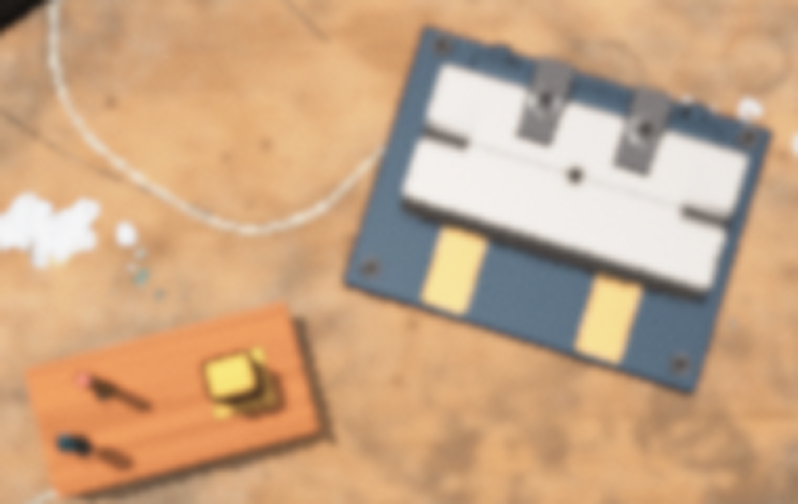

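View pics/sidec.png

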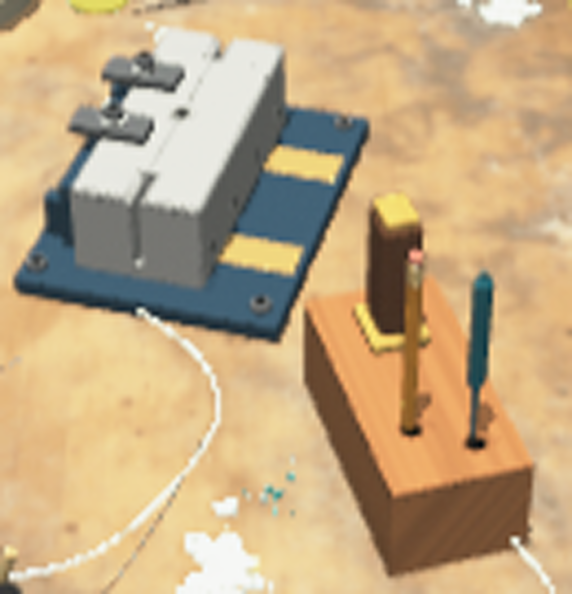

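The crops show the seam running from about (425,130) to (735,215) in the top crop. The wedge stands in the rack with its handle top at about (232,377), and the pencil and pick are at the left end. Next I'll fit poses from depth and refine them.

```bash
cat >> h.py <<'E'
def cloud(im):
    v,u=np.mgrid[0:384,0:512]; d=im['depth']; K=im['K'];E=im['extrinsics']
    c=np.stack([(u-K[0,2])/K[0,0]*d,(v-K[1,2])/K[1,1]*d,d],-1)
    return (c-E[:3,3])@E[:3,:3]
def rect(im,z0,z1,box,name=''):
    P=cloud(im); m=(P[...,2]>z0)&(P[...,2]<z1)&(P[...,0]>box[0])&(P[...,0]<box[1])&(P[...,1]>box[2])&(P[...,1]<box[3])
    q=P[m]; r=cv2.minAreaRect((q[:,:2]*1000).astype(np.float32))
    print(name,len(q),'z',np.median(q[:,2]).round(4),'c',np.round(r[0],1),'size',np.round(r[1],1),'ang',round(r[2],2),'mean',(q.mean(0)*1000).round(1))
    return q,r
E
python3 - <<'E'
from h import *
for n in('top','side'):
    im=load(n); print(n)
    rect(im,.055,.068,(.4,.62,-.46,-.24),'mould')
    rect(im,.008,.016,(.4,.62,-.46,-.24),'plate')
    rect(im,.044,.056,(.33,.47,-.26,-.08),'rack')
    rect(im,.105,.135,(.33,.47,-.26,-.14),'handle')
# manual pixels
t=load('top'); s=load('side')
T=lambda x,y:(195+(x+.5)/4.2-.5,130+(y+.5)/4.2-.5)
S=lambda x,y:(200+(x+.5)/4.4-.5,140+(y+.5)/4.4-.5)
for nm,p in dict(l=(425,131),r=(735,214)).items(): print('seam end',nm,atz(t,*T(*p),.062))
for nm,p in dict(a=(27,371),b=(287,304),c=(322,432),d=(60,495)).items(): print('rack',nm,atz(t,*T(*p),.052))
print('seam near end side', atz(s,*S(140,182),.062),'far',atz(s,*S(222,43),.062))
print('handle top', atz(t,*T(231,377),.120), atz(s,*S(395,210),.120))
for nm,p in dict(a=(305,303),d=(393,496),c=(532,463)).items(): print('rack s',nm,atz(s,*S(*p),.052))
E
```

```text
top
mould 2382 z 0.0626 c [ 516.7 -357.2] size [149.9  84.6] ang 72.22 mean [ 507.  -354.7   62.6]
plate 2532 z 0.0124 c [ 502.9 -347.9] size [193.5 140.1] ang 72.21 mean [ 478.5 -341.2   12.4]
rack 1750 z 0.0527 c [ 403.5 -161.6] size [ 64.2 130.1] ang 14.53 mean [ 402.5 -159.8   52.6]
handle 139 z 0.1233 c [ 411.4 -194.8] size [20.1 23.6] ang 13.79 mean [ 410.7 -195.4  121.9]
side
mould 1178 z 0.0625 c [ 516.3 -355.7] size [156.5  83. ] ang 71.82 mean [ 509.6 -345.5   62.3]
plate 1356 z 0.0123 c [ 503.5 -346.2] size [201.3 139.2] ang 71.95 mean [ 483.2 -317.8   12.3]
rack 1330 z 0.0524 c [ 403.8 -161.8] size [ 65.7 133.7] ang 14.66 mean [ 403.4 -147.4   52.1]
handle 149 z 0.1192 c [ 412.3 -192.9] size [18.5 24.1] ang 16.08 mean [ 412.5 -189.1  118. ]
seam end l [ 0.53061455 -0.2848953   0.062     ]
seam end r [ 0.48965301 -0.43033633  0.062     ]
rack a [ 0.41656397 -0.09286255  0.052     ]
rack b [ 0.44859899 -0.21841319  0.052     ]
rack c [ 0.38728819 -0.23504034  0.052     ]
rack d [ 0.3572295  -0.10965936  0.052     ]
seam near end side [ 0.52933106 -0.2978062   0.062     ] far [ 0.48825138 -0.41979522  0.062     ]
handle top [ 0.41023884 -0.19570228  0.12      ] [ 0.41172543 -0.19807674  0.12      ]
rack s a [ 0.45061822 -0.21535008  0.052     ]
rack s d [ 0.41810889 -0.09060071  0.052     ]
rack s c [ 0.35741712 -0.10789178  0.052     ]
```

```bash
cat > fit.py <<'E'
from h import *
def edges(im,z0=.058,z1=.067):
    P=cloud(im); m=(P[...,2]>z0)&(P[...,2]<z1)&(P[...,0]>.42)&(P[...,0]<.60)&(P[...,1]>-.46)&(P[...,1]<-.25)
    cv2.imwrite('m.png',m.astype(np.uint8)*255)
    q=P[m][:,:2]*1000; c=q.mean(0)
    yaw=np.radians(-17)
    for it in range(3):
        ax=np.array([np.cos(yaw),np.sin(yaw)]); ay=np.array([-ax[1],ax[0]])
        X=q@ax;Y=q@ay; b=np.arange(Y.min()+8,Y.max()-8,3.)
        lo=[(y+1.5,X[(Y>=y)&(Y<y+3)].min()) for y in b if ((Y>=y)&(Y<y+3)).sum()>5]
        lo=np.array(lo); k=np.polyfit(lo[:,0],lo[:,1],1); k=np.polyfit(*lo[abs(lo[:,1]-np.polyval(k,lo[:,0]))<1.5].T,1)
        yaw-=np.arctan(k[0])
    ax=np.array([np.cos(yaw),np.sin(yaw)]); ay=np.array([-ax[1],ax[0]]);X=q@ax;Y=q@ay
    b=np.arange(np.percentile(X,5),np.percentile(X,70),3.)
    ylo=np.median([Y[(X>=x)&(X<x+3)].min() for x in b]); yhi=np.median([Y[(X>=x)&(X<x+3)].max() for x in b])
    yc=(ylo+yhi)/2; xf=np.median(lo[:,1])
    print('yaw',np.degrees(yaw),'front x',xf,'ylo/hi',ylo,yhi,yhi-ylo,'origin if shut',(xf+34)*ax+yc*ay)
if __name__=='__main__':
    edges(load('top')); edges(load('side'))
    im=load('top'); g=cv2.cvtColor(im['pixels'],cv2.COLOR_RGB2GRAY).astype(float)
    # seam dark line: per column minimum between the mould's rows (near the manual line)
    u0,v0=(195+425/4.2,130+131/4.2);u1,v1=(195+735/4.2,130+214/4.2)
    pts=[]
    for u in range(int(u0)+2,int(u1)-1):
        vm=v0+(u-u0)/(u1-u0)*(v1-v0); vs=np.arange(int(vm)-4,int(vm)+6); w=np.clip(np.median(g[vs,u])-g[vs,u],0,None)
        if w.sum()>3: pts.append(atz(im,u,(w*vs).sum()/w.sum(),.062)[:2]*1000)
    pts=np.array(pts); d=cv2.fitLine(pts.astype(np.float32),cv2.DIST_HUBER,0,.01,.01).ravel()
    print('seam line',d,np.degrees(np.arctan2(d[1],d[0]))); e=pts-d[2:]; print((e@[-d[1],d[0]]).round(1))
E
python3 fit.py
```

```text
yaw -17.899549192723175 front x 560.0674194391752 ylo/hi -254.82281256157614 -106.99650480675427 147.82630775482187 origin if shut [ 509.71024217 -354.73916117]
yaw -17.346004205726306 front x 559.0959555568552 ylo/hi -259.3570666188145 -111.5477522011603 147.80931441765418 origin if shut [ 510.83193572 -353.84479945]
seam line [ 3.1391335e-01  9.4945163e-01  5.1411334e+02 -3.4034036e+02] 71.70477
[  1.4   1.5   1.6   1.6   1.6   1.7   1.6   1.2   0.4  -0.3  -0.2   0.3
   0.5   0.8   0.3   0.6   0.5   0.5  -1.6  -6.5  -4.9  -6.5  -7.2  -8.5
  -6.2  -7.   -8.1  -8.5  -3.4   0.4   1.    1.3   1.1   0.6  -0.   -0.7
  -1.3  -1.   -0.1   0.3   0.1  -3.5  -9.4  -8.7  -9.6 -10.2 -10.5  -9.3
 -10.  -10.5  -9.4  -9.4  -7.2  -1.   -0.1  -0.2  -0.    0.8   1.5   1.3
   1.    0.7   0.7   0.6   0.6   0.5   0.4   0.3   0.4   0.8   1. ]
```

```bash
cat >> h.py <<'E'
def delta(p,yaw):
    """turn (deg) and translation in the tool axes after that turn (mm), to bring TCP to p (mm) with tool x at yaw (deg)"""
    s=observe(); R=s['tool_rot']; a=np.degrees(np.arctan2(R[1,0],R[0,0]))
    y=np.radians(yaw); ax=np.array([np.cos(y),np.sin(y)]); D=np.asarray(p)-s['position']*1000
    print('t',round(s['time_s'],2),'pos',(s['position']*1000).round(1),'yaw',a.round(2),'tilt',R[:2,2].round(4),'turn',round(a-yaw,2),'dxyz',np.round([D[:2]@ax,D[:2]@[ax[1],-ax[0]],-D[2]],1),'F',s['ft_force'].round(1),'w',round(s['grip_width']*1000,1),'gf',round(float(s['gripper_force']),1))
E
python3 -c "
from h import *
delta((411.8,-195.3,253),14.3)"
```

```text
t 0.1 pos [ 218.1 -504.7  252.8] yaw 23.37 tilt [-0.0003  0.0013] turn 9.07 dxyz [ 2.641e+02 -2.519e+02 -2.000e-01] F [ 0.8 -0.3 -0.4] w 85.3 gf 0.0
```

The rows are not in the units I measure in: shifts go in shares of 50 mm and turns go in units of 4 degrees. I convert before sending: 0.033 m is 0.66, -0.0315 m is -0.63, 4.57 degrees is 1.1425.

>>> creep_tool:
  plan:
    - {"yaw": 1.125,"jaw": 0.055}
    - {"yaw": 1.1425,"jaw": 0.055}
    - {"x": 0.66,"y": -0.63,"jaw": 0.055}
    - {"x": 0.66,"y": -0.63,"jaw": 0.055}
    - {"x": 0.66,"y": -0.63,"jaw": 0.055}
    - {"x": 0.66,"y": -0.63,"jaw": 0.055}
    - {"x": 0.66,"y": -0.63,"jaw": 0.055}
    - {"x": 0.66,"y": -0.63,"jaw": 0.055}
    - {"x": 0.66,"y": -0.63,"jaw": 0.055}
    - {"x": 0.66,"y": -0.63,"jaw": 0.055}
  grip_n: 60

```text
time_s: 1.1
position: [0.4123, -0.1937, 0.2532]
tool_rot: [[0.969, 0.247, -0.0], [0.247, -0.969, 0.0], [-0.0, -0.0, -1.0]]
ft_force: [0.1, 0.4, 0.3]
grip_width: 0.0551
gripper_force: 0.0
```

>>> creep_tool:
  plan:
    - {"jaw": 0.055}
    - {"jaw": 0.055}

```text
time_s: 1.3
position: [0.4119, -0.1948, 0.2532]
tool_rot: [[0.968, 0.249, -0.0], [0.249, -0.968, 0.0], [-0.0, -0.0, -1.0]]
ft_force: [-0.2, 0.3, 0.8]
grip_width: 0.0553
gripper_force: 0.0
```

```bash
python3 -c "
from h import *
delta((411.8,-195.3,97),14.3)"
```

```text
t 1.3 pos [ 411.9 -194.8  253.2] yaw 14.43 tilt [-0.0005  0.    ] turn 0.13 dxyz [ -0.2   0.4 156.2] F [-0.2  0.3  0.8] w 55.3 gf 0.0
```

>>> creep_tool:
  plan:
    - {"z": 0.6,"jaw": 0.055}
    - {"z": 0.6,"jaw": 0.055}
    - {"z": 0.6,"jaw": 0.055}
    - {"z": 0.6,"jaw": 0.055}
    - {"z": 0.36,"jaw": 0.055}
    - {"z": 0.36,"jaw": 0.055}
    - {"jaw": 0.055}
    - {"jaw": 0.02}
    - {"jaw": 0.015}
    - {"jaw": 0.015}
  grip_n: 80

```text
time_s: 2.3
position: [0.4113, -0.196, 0.0973]
tool_rot: [[0.969, 0.246, -0.0], [0.246, -0.969, 0.0], [-0.0, -0.0, -1.0]]
ft_force: [-0.3, -0.1, -1.1]
grip_width: 0.0232
gripper_force: 78.2
```

>>> creep_tool:
  plan:
    - {"jaw": 0.015}
    - {"jaw": 0.015}
    - {"jaw": 0.015}

```text
time_s: 2.6
position: [0.4116, -0.1954, 0.0973]
tool_rot: [[0.969, 0.247, -0.0], [0.247, -0.969, 0.0], [-0.0, -0.0, -1.0]]
ft_force: [-1.5, -0.7, -0.9]
grip_width: 0.0232
gripper_force: 78.2
```

```bash
python3 - <<'E'
from h import *
delta((411.8,-195.3,97),14.3)
ims=[snap(n)['pixels'][:,:,::-1] for n in('top','side')]
a=cv2.resize(ims[0][180:260,200:310],None,fx=4,fy=4,interpolation=2);b=cv2.resize(ims[1][150:260,260:330],None,fx=4,fy=4,interpolation=2)
o=np.zeros((440,720,3),np.uint8);o[:320,:440]=a;o[:,440:]=b;cv2.imwrite('pics/grasp.png',o)
E
```

```text
t 2.6 pos [ 411.6 -195.4   97.3] yaw 14.3 tilt [-0.0003  0.0002] turn 0.0 dxyz [ 0.2 -0.   0.3] F [-1.5 -0.7 -0.9] w 23.2 gf 78.2
```

Converted, -0.03 m is -0.6, -0.02 m is -0.4, 8 degrees is 2.

>>> creep_tool:
  plan:
    - {"z": -0.2,"jaw": 0.015}
    - {"z": -0.4,"jaw": 0.015}
    - {"z": -0.6,"jaw": 0.015}
    - {"z": -0.6,"jaw": 0.015}
    - {"z": -0.2,"jaw": 0.015}
    - {"yaw": 2,"jaw": 0.015}
    - {"yaw": 2,"jaw": 0.015}
    - {"yaw": 2,"jaw": 0.015}
    - {"yaw": 2,"jaw": 0.015}
    - {"jaw": 0.015}

```text
time_s: 3.7
position: [0.4114, -0.1952, 0.1967]
tool_rot: [[0.952, -0.305, -0.001], [-0.305, -0.952, 0.001], [-0.001, -0.001, -1.0]]
ft_force: [-0.1, 0.0, -2.7]
grip_width: 0.0234
gripper_force: 78.8
```

```bash
python3 - <<'E'
from h import *
delta((522.7,-291.2,180),-17.7)
E
```

```text
t 3.7 pos [ 411.4 -195.2  196.7] yaw -17.77 tilt [-0.001  0.001] turn -0.07 dxyz [135.2  57.6  16.7] F [-0.1  0.  -2.7] w 23.4 gf 78.8
```

>>> creep_tool:
  plan:
    - {"x": 0.54,"y": 0.23,"jaw": 0.015}
    - {"x": 0.54,"y": 0.23,"jaw": 0.015}
    - {"x": 0.54,"y": 0.23,"jaw": 0.015}
    - {"x": 0.54,"y": 0.23,"jaw": 0.015}
    - {"x": 0.544,"y": 0.232,"jaw": 0.015}
    - {"z": 0.32,"jaw": 0.015}
    - {"z": 0.2,"jaw": 0.015}
    - {"jaw": 0.015}
    - {"jaw": 0.015}

```text
time_s: 4.6
position: [0.5227, -0.2912, 0.1715]
tool_rot: [[0.953, -0.303, -0.0], [-0.303, -0.953, 0.0], [-0.0, -0.0, -1.0]]
ft_force: [-0.1, -0.8, -2.2]
grip_width: 0.0232
gripper_force: 78.8
```

```bash
python3 - <<'E'
from h import *
delta((522.7,-291.2,170),-17.7)
ims=[snap(n)['pixels'][:,:,::-1] for n in('top','side')]
a=cv2.resize(ims[0][140:220,270:380],None,fx=4,fy=4,interpolation=2);b=cv2.resize(ims[1][100:220,200:288],None,fx=4.09,fy=4.09,interpolation=2)
o=np.zeros((491,800,3),np.uint8);o[:320,:440]=a;o[:b.shape[0],440:440+b.shape[1]]=b;cv2.imwrite('pics/over.png',o)
E
```

```text
t 4.6 pos [ 522.7 -291.2  171.5] yaw -17.63 tilt [-0.0004  0.0003] turn 0.07 dxyz [-0.   0.   1.5] F [-0.1 -0.8 -2.2] w 23.2 gf 78.8
```

View pics/over.png

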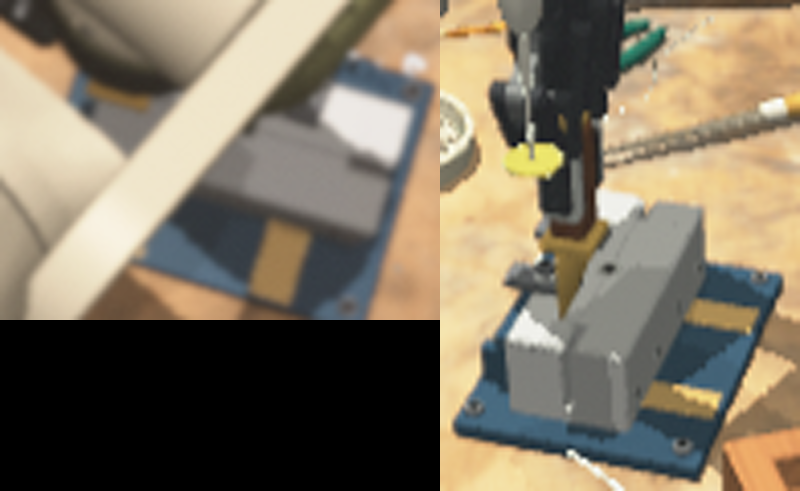

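Top view is blocked by the arm. The side panel shows the tip at panel (562,318) and the slot at the mould's near end at about (571,350).

```bash
python3 - <<'E'
from h import *
s=load('side'); im=s['pixels']
o=np.array([509.4,-354.2]);y=np.radians(-17.7);ax=np.array([np.cos(y),np.sin(y)]);ay=np.array([-ax[1],ax[0]])
S=lambda a,b:(200+(a-440+.5)/4.09-.5,100+(b+.5)/4.09-.5)
def C(p): q=p[:2]*1000-o; return (q@ax).round(1),(q@ay).round(1)
print('tip',C(atz(s,*S(562,319),.0802)))
print('dep',C(pix(s,*S(562,312))),pix(s,*S(562,312)))
# predicted pixels in enlarged panel of model pts
def pp(x,y_,z):
    w=np.append((o+x*ax+y_*ay)/1000,z/1000); u,v=proj(s,w); return round(440+(u+.5-200)*4.09-.5),round((v+.5-100)*4.09-.5)
for n,p in dict(slotmid=(0,75,58),slotbot=(0,75,20),rear=(2,75,20),front=(-2,75,20),frontcorner=(-34,75,62),rearcorner=(34,75,62),tip=(.5,64,80.2)).items(): print(n,pp(*p))
b=cv2.resize(im[150:215,210:265,::-1],None,fx=9,fy=9,interpolation=2); cv2.imwrite('pics/tip.png',b)
E
```

```text
tip (np.float64(1.1), np.float64(72.0))
dep (np.float64(0.4), np.float64(72.9)) [ 0.53197944 -0.28485093  0.08559953]
slotmid (564, 356)
slotbot (568, 412)
rear (564, 411)
front (571, 412)
frontcorner (625, 361)
rearcorner (503, 340)
tip (568, 310)
```

View pics/tip.png

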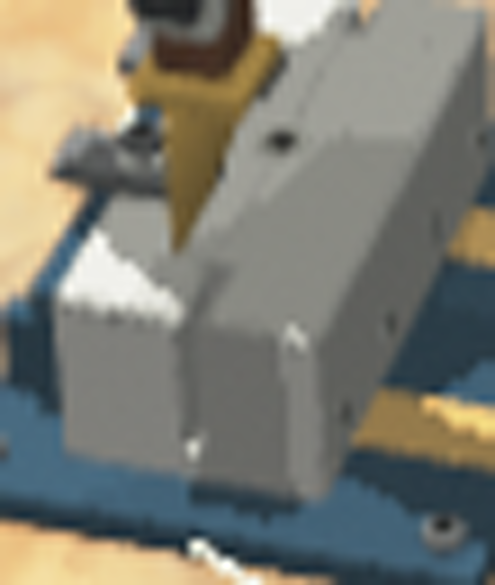

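```bash
cat >> h.py <<'E'
O=np.array([509.4,-354.2]);_y=np.radians(-17.7);AX=np.array([np.cos(_y),np.sin(_y)]);AY=np.array([-AX[1],AX[0]])
def ony(im,u,v,yc):
    "cradle x,z (mm) of pixel on plane y=yc of the cradle"
    K=im['K'];E=im['extrinsics'];R=E[:3,:3]
    o=-R.T@E[:3,3]*1000; r=R.T@np.linalg.inv(K)@[u,v,1]
    f=lambda p:np.array([(p[:2]-O)@AX,(p[:2]-O)@AY,p[2]])
    a,b=f(o),f(o+r); k=(yc-a[1])/(b[1]-a[1]); return (a+k*(b-a)).round(1)
E
python3 - <<'E'
from h import *
s=load('side')
P=lambda a,b:(210+(a+.5)/9-.5,150+(b+.5)/9-.5)
for n,p,y in [('tip',(178,250),72),('slot',(187,340),75),('slot',(190,400),75),('slotbot',(193,440),75),('rearc',(58,300),75),('frontc',(322,340),75),('frontbot',(320,500),75),('rearbot',(66,448),75)]: print(n,ony(s,*P(*p),y))
g=cv2.cvtColor(s['pixels'],cv2.COLOR_RGB2GRAY)
for v in(188,191,194,197): print(v,g[v,214:250], [float(ony(s,u,v,75)[0]) for u in (225,230)])
print(g[177,222:236],g[176,222:236])
E
```

```text
tip [ 1.3 72.  81. ]
slot [-0.7 75.  56.5]
slot [-0.4 75.  37.9]
slotbot [-0.5 75.  25.3]
rearc [31.9 75.  61.8]
frontc [-34.9  75.   63.8]
frontbot [-32.7  75.   13.4]
rearbot [33.4 75.  15. ]
188 [ 52  53 112 126 127 127 126 128 126 127 127 126 127 127 126 111  97  99
 106 105 105 105 105 104 105 106 104 136 128 165 130 104  96  96  95  94] [11.8, 0.2]
191 [ 52  52  87 124 127 127 127 127 127 127 127 126 127 127 127 112  98  98
 104 106 105 106 104 105 105 106 105 125 126 127 126 107  96  95  94  96] [12.4, 0.7]
194 [ 69  53  70 124 126 127 126 127 126 127 127 127 127 127 127 119 105  96
 104 105 105 106 106 105 105 105 105 106 125 126 127 110  96  97  88  95] [12.9, 1.2]
197 [ 99  98  99 124 127 127 127 126 127 127 127 126 127 127 127 127 101 101
 110 106 105 106 105 105 104 106 105 105 125 127 126 116  97  96  90  98] [13.5, 1.6]
[171 159 158 159 159 159 159 100 114 135 136 137 133 136] [166 158 159 159 159 159 159  97  94 134 145 138 135 133]
```

Converted, 0.008 m is 0.16, 0.002 m is 0.04.

>>> creep_tool:
  plan:
    - {"x": -0.014,"z": 0.16,"jaw": 0.015}
    - {"z": 0.16,"jaw": 0.015}
    - {"z": 0.04,"jaw": 0.015}
    - {"z": 0.04,"jaw": 0.015}

```text
time_s: 5.1
position: [0.5222, -0.2912, 0.1509]
tool_rot: [[0.953, -0.304, -0.0], [-0.304, -0.953, 0.0], [-0.001, -0.0, -1.0]]
ft_force: [-0.2, 0.1, -2.6]
grip_width: 0.0229
gripper_force: 78.8
```

>>> creep_tool:
  plan:
    - {"z": 0.04,"jaw": 0.015}
    - {"z": 0.04,"jaw": 0.015}
    - {"z": 0.03,"jaw": 0.015}
    - {"jaw": 0.015}

```text
time_s: 5.5
position: [0.5223, -0.2912, 0.1457]
tool_rot: [[0.953, -0.304, -0.0], [-0.304, -0.953, 0.0], [-0.0, -0.0, -1.0]]
ft_force: [0.6, 0.8, -1.8]
grip_width: 0.023
gripper_force: 78.8
```

```bash
python3 -c "
from h import *
delta((522.7,-291.2,170),-17.7)"
```

```text
t 5.5 pos [ 522.3 -291.2  145.7] yaw -17.7 tilt [-0.0002  0.0002] turn -0.0 dxyz [  0.4  -0.1 -24.3] F [ 0.6  0.8 -1.8] w 23.0 gf 78.8
```

>>> creep_tool:
  plan:
    - {"z": 0.02,"jaw": 0.015}
    - {"z": 0.02,"jaw": 0.015}
    - {"z": 0.02,"jaw": 0.015}
    - {"z": 0.02,"jaw": 0.015}

```text
time_s: 5.9
position: [0.5227, -0.2915, 0.1425]
tool_rot: [[0.953, -0.304, 0.001], [-0.304, -0.953, -0.001], [0.002, 0.001, -1.0]]
ft_force: [0.7, 0.6, 5.0]
grip_width: 0.023
gripper_force: 79.3
```

>>> creep_tool:
  plan:
    - {"z": 0.02,"jaw": 0.015}
    - {"z": 0.02,"jaw": 0.015}
    - {"z": 0.02,"jaw": 0.015}
    - {"jaw": 0.015}

```text
time_s: 6.3
position: [0.5227, -0.2916, 0.1397]
tool_rot: [[0.953, -0.304, 0.002], [-0.304, -0.953, -0.001], [0.002, 0.001, -1.0]]
ft_force: [1.8, -0.5, 4.1]
grip_width: 0.0231
gripper_force: 79.7
```

```bash
python3 -c "
from h import *
delta((522.7,-291.2,170),-17.7)"
```

```text
t 6.3 pos [ 522.7 -291.6  139.7] yaw -17.7 tilt [ 0.0016 -0.0014] turn -0.0 dxyz [ -0.1  -0.4 -30.3] F [ 1.8 -0.5  4.1] w 23.1 gf 79.7
```

Converted, 0.001 m is 0.02.

>>> creep_tool:
  plan:
    - {"z": 0.02,"jaw": 0.015}
    - {"z": 0.02,"jaw": 0.015}
    - {"z": 0.02,"jaw": 0.015}
    - {"z": 0.02,"jaw": 0.015}
    - {"jaw": 0.015}

```text
time_s: 6.8
position: [0.5227, -0.2916, 0.1356]
tool_rot: [[0.953, -0.304, 0.002], [-0.304, -0.953, -0.001], [0.002, 0.001, -1.0]]
ft_force: [0.4, -1.0, 4.0]
grip_width: 0.0232
gripper_force: 79.7
```

```bash
python3 - <<'E'
from h import *
delta((522.7,-291.2,170),-17.7)
s=snap('side')
cv2.imwrite('pics/pry1.png',cv2.resize(s['pixels'][135:215,205:280,::-1],None,fx=7.5,fy=7.5,interpolation=2))
E
```

```text
t 6.8 pos [ 522.7 -291.6  135.6] yaw -17.7 tilt [ 0.0015 -0.0014] turn -0.0 dxyz [ -0.1  -0.4 -34.4] F [ 0.4 -1.   4. ] w 23.2 gf 79.7
```

View pics/pry1.png

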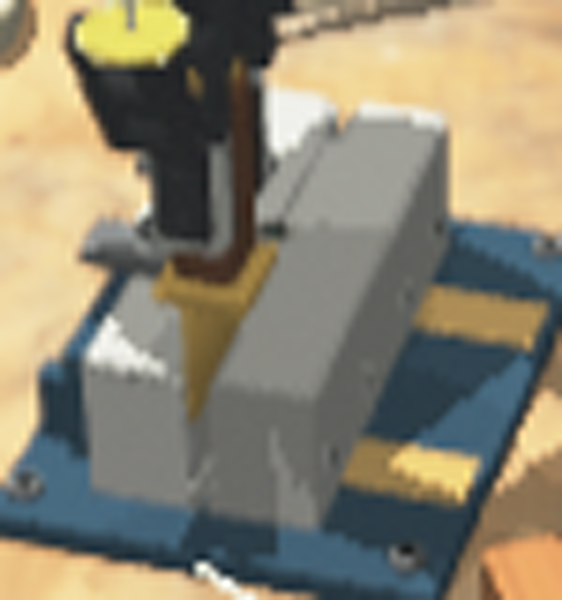

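The slot at the near end has widened to about 6.8 mm (panel 190–212, row 440), so the left end is open about 3 mm, which agrees with the wedge depth. Now the right end.

Converted, 0.03 m is 0.6, -0.02 m is -0.4.

>>> creep_tool:
  plan:
    - {"z": -0.08,"jaw": 0.015}
    - {"z": -0.24,"jaw": 0.015}
    - {"z": -0.4,"jaw": 0.015}
    - {"z": -0.2,"jaw": 0.015}
    - {"y": 0.4,"jaw": 0.015}
    - {"y": 0.6,"jaw": 0.015}
    - {"y": 0.6,"jaw": 0.015}
    - {"y": 0.6,"jaw": 0.015}
    - {"y": 0.36,"jaw": 0.015}
    - {"jaw": 0.015}

```text
time_s: 7.85
position: [0.4824, -0.415, 0.1804]
tool_rot: [[0.952, -0.307, -0.001], [-0.307, -0.952, 0.0], [-0.001, -0.0, -1.0]]
ft_force: [0.2, -0.2, -3.0]
grip_width: 0.0233
gripper_force: 79.1
```

```bash
python3 - <<'E'
from h import *
delta((483.4,-413.2,155),-17.7)
s=snap('side'); g=cv2.cvtColor(s['pixels'],cv2.COLOR_RGB2GRAY)
for v in(188,191,194,197): print(v,g[v,224:246])
cv2.imwrite('pics/right1.png',cv2.resize(s['pixels'][120:210,205:285,::-1],None,fx=6.6,fy=6.6,interpolation=2))
E
```

```text
t 7.85 pos [ 482.4 -415.   180.4] yaw -17.85 tilt [-0.0006  0.0002] turn -0.15 dxyz [ 0.4 -2.  25.4] F [ 0.2 -0.2 -3. ] w 23.3 gf 79.1
188 [125 126 126 126 126 111  95  94 101 113 125 124 125 118 125 125 106 124
 138 129 172 150]
191 [125 127 126 126 125 111 100  94  94 123 126 126 126 126 125 126 125 126
 126 125 126 125]
194 [126 125 125 126 126 118 104  94  94 123 126 126 126 126 126 124 125 126
 124 126 126 126]
197 [125 126 125 126 125 125 100 101 123 135 126 125 126 125 125 125 125 125
 126 126 125 125]
```

View pics/right1.png

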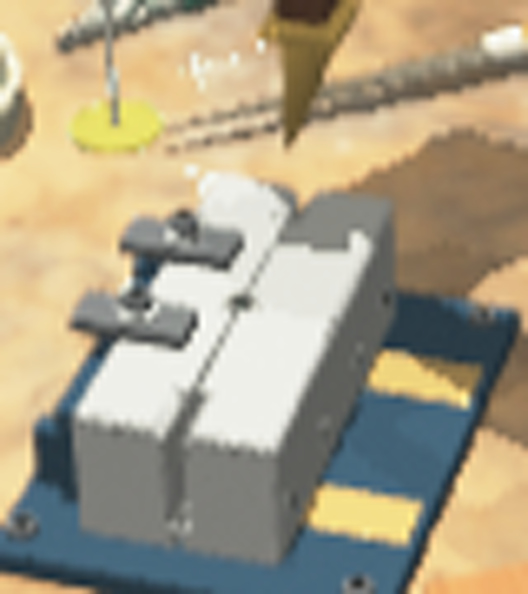

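The left gap is clearly open and tapers to the right. The tip is at panel (290,145), above the right slot near (285,205).

>>> creep_tool:
  plan:
    - {"jaw": 0.015}
    - {"jaw": 0.015}

```text
time_s: 8.1
position: [0.4839, -0.4121, 0.1809]
tool_rot: [[0.953, -0.303, -0.0], [-0.303, -0.953, 0.0], [-0.0, -0.0, -1.0]]
ft_force: [-0.1, 0.3, -2.5]
grip_width: 0.023
gripper_force: 79.1
```

```bash
python3 - <<'E'
from h import *
delta((483.4,-413.2,155),-17.7)
s=load('side'); P=lambda a,b:(205+(a+.5)/6.6-.5,120+(b+.5)/6.6-.5)
print(ony(s,*P(290,146),-58))
p=observe()['position'][:2]*1000-O; print('tcp cradle',p@AX,p@AY)
for y in(-52,-60,-68,-75): 
  for x in (0,):
    w=np.append((O+x*AX+y*AY)/1000,.062);u,v=proj(s,w); print('slot mouth',y,(u+.5-205)*6.6-.5,(v+.5-120)*6.6-.5)
E
```

```text
t 8.1 pos [ 483.9 -412.1  180.9] yaw -17.63 tilt [-0.0001  0.0004] turn 0.07 dxyz [-0.1  1.2 25.9] F [-0.1  0.3 -2.5] w 23.0 gf 79.1
[ -0.6 -58.   90.4]
tcp cradle -6.732017895984772 -62.87750509619316
slot mouth -52 285.4815182211128 222.10468899639037
slot mouth -60 292.24964504602104 210.00345578311055
slot mouth -68 298.94460778174806 198.03303804195835
slot mouth -75 304.74361100979934 187.66457239664183
```

Converted, 0.015 m is 0.3, 0.01 m is 0.2.

>>> creep_tool:
  plan:
    - {"x": 0.006,"y": 0.02,"z": 0.2,"jaw": 0.015}
    - {"z": 0.3,"jaw": 0.015}
    - {"z": 0.04,"jaw": 0.015}
    - {"z": 0.04,"jaw": 0.015}

```text
time_s: 8.5
position: [0.4835, -0.4139, 0.1514]
tool_rot: [[0.953, -0.304, -0.0], [-0.304, -0.953, 0.001], [-0.001, -0.0, -1.0]]
ft_force: [0.2, 0.6, -1.8]
grip_width: 0.0232
gripper_force: 78.9
```

>>> creep_tool:
  plan:
    - {"z": 0.04,"jaw": 0.015}
    - {"z": 0.04,"jaw": 0.015}
    - {"z": 0.03,"jaw": 0.015}
    - {"z": 0.02,"jaw": 0.015}
    - {"z": 0.02,"jaw": 0.015}

```text
time_s: 9.0
position: [0.4834, -0.4143, 0.1444]
tool_rot: [[0.953, -0.304, 0.0], [-0.304, -0.953, -0.0], [0.0, 0.0, -1.0]]
ft_force: [0.2, -0.0, -2.3]
grip_width: 0.0232
gripper_force: 78.9
```

```bash
python3 -c "
from h import *
delta((483.4,-413.2,145.7),-17.7)"
```

```text
t 9.0 pos [ 483.4 -414.3  144.4] yaw -17.71 tilt [ 0.0002 -0.0002] turn -0.01 dxyz [-0.3 -1.1 -1.3] F [ 0.2 -0.  -2.3] w 23.2 gf 78.9
```

Converted, 0.001 m is 0.02.

>>> creep_tool:
  plan:
    - {"z": 0.02,"jaw": 0.015}
    - {"z": 0.02,"jaw": 0.015}
    - {"z": 0.02,"jaw": 0.015}
    - {"z": 0.02,"jaw": 0.015}

```text
time_s: 9.4
position: [0.4835, -0.4145, 0.1411]
tool_rot: [[0.953, -0.304, 0.001], [-0.304, -0.953, -0.001], [0.001, 0.001, -1.0]]
ft_force: [-1.1, 0.0, 5.6]
grip_width: 0.023
gripper_force: 79.5
```

>>> creep_tool:
  plan:
    - {"z": 0.02,"jaw": 0.015}
    - {"z": 0.02,"jaw": 0.015}
    - {"z": 0.02,"jaw": 0.015}
    - {"z": 0.02,"jaw": 0.015}
    - {"z": 0.02,"jaw": 0.015}
    - {"z": 0.02,"jaw": 0.015}

```text
time_s: 10.0
position: [0.4835, -0.4143, 0.1342]
tool_rot: [[0.953, -0.304, 0.0], [-0.304, -0.953, -0.0], [0.0, 0.0, -1.0]]
ft_force: [0.5, -0.6, 3.7]
grip_width: 0.0232
gripper_force: 79.7
```

```bash
python3 - <<'E'
from h import *
delta((522.7,-291.2,130.3),-17.7)
p=observe()['position'][:2]*1000-O; print('tcp cradle',p@AX,p@AY)
s=snap('side'); g=cv2.cvtColor(s['pixels'],cv2.COLOR_RGB2GRAY)
for v in(188,191,194,197): print(v,g[v,224:246])
E
```

```text
t 10.0 pos [ 483.5 -414.3  134.2] yaw -17.71 tilt [ 0.0003 -0.0002] turn -0.01 dxyz [-1.000e-01 -1.292e+02  3.900e+00] F [ 0.5 -0.6  3.7] w 23.2 gf 79.7
tcp cradle -6.3803668577422235 -65.16500724782071
188 [125 124 126 126 125 110  95  95 116 125 125 126 118 125 125 106 124 139
 147 173 148 178]
191 [125 125 126 126 126 111 100  95 108 124 125 126 125 125 126 125 126 126
 126 126 126 126]
194 [126 126 127 125 126 118 103  94 104 124 125 126 126 125 127 125 125 126
 126 126 125 125]
197 [126 126 125 126 127 126 100 101 123 126 126 125 126 126 124 126 126 126
 125 126 125 125]
```

Converted, 0.001 m is 0.02.

>>> creep_tool:
  plan:
    - {"z": 0.02,"jaw": 0.015}
    - {"z": 0.02,"jaw": 0.015}
    - {"z": 0.02,"jaw": 0.015}
    - {"z": 0.02,"jaw": 0.015}
    - {"jaw": 0.015}

```text
time_s: 10.55
position: [0.4835, -0.4142, 0.1298]
tool_rot: [[0.953, -0.304, -0.0], [-0.304, -0.953, 0.0], [-0.0, -0.0, -1.0]]
ft_force: [2.9, -1.3, -0.9]
grip_width: 0.0231
gripper_force: 79.5
```

>>> creep_tool:
  plan:
    - {"z": -0.08,"jaw": 0.015}
    - {"z": -0.24,"jaw": 0.015}
    - {"z": -0.4,"jaw": 0.015}
    - {"z": -0.28,"jaw": 0.015}
    - {"y": -0.4,"jaw": 0.015}
    - {"y": -0.6,"jaw": 0.015}
    - {"y": -0.6,"jaw": 0.015}
    - {"y": -0.6,"jaw": 0.015}
    - {"x": -0.02,"y": -0.36,"jaw": 0.015}
    - {"jaw": 0.015}

```text
time_s: 11.55
position: [0.5217, -0.2893, 0.1804]
tool_rot: [[0.954, -0.301, -0.001], [-0.301, -0.954, 0.001], [-0.001, -0.001, -1.0]]
ft_force: [-0.1, 0.2, -2.5]
grip_width: 0.023
gripper_force: 78.8
```

>>> creep_tool:
  plan:
    - {"jaw": 0.015}
    - {"jaw": 0.015}

```text
time_s: 11.75
position: [0.5211, -0.2929, 0.1803]
tool_rot: [[0.952, -0.305, -0.0], [-0.305, -0.952, -0.0], [-0.0, 0.0, -1.0]]
ft_force: [-0.4, -0.7, -1.9]
grip_width: 0.0229
gripper_force: 78.8
```

```bash
python3 - <<'E'
from h import *
delta((522.2,-291.2,149),-17.7)
s=snap('side'); g=cv2.cvtColor(s['pixels'],cv2.COLOR_RGB2GRAY)
for v in(188,191,194,197): print(v,g[v,224:246])
cv2.imwrite('pics/left2.png',cv2.resize(s['pixels'][120:210,205:285,::-1],None,fx=6.6,fy=6.6,interpolation=2))
E
```

```text
t 11.75 pos [ 521.1 -292.9  180.3] yaw -17.76 tilt [-0.0002 -0.0002] turn -0.06 dxyz [ 0.6 -1.9 31.3] F [-0.4 -0.7 -1.9] w 22.9 gf 78.8
188 [127 126 127 126 126 111  97  95 104 104 106 105 106 105 106 105 108 108
 163 151 176 172]
191 [126 127 125 126 126 112 101  97 102 104 105 105 105 106 106 105 105 104
 125 126 127 113]
194 [127 126 127 126 126 120 104  97 100 105 105 105 104 104 105 105 105 105
 105 125 126 120]
197 [125 127 127 127 126 126 101 102 115 105 105 104 104 105 106 105 105 105
 119 126 126 120]
```

View pics/left2.png

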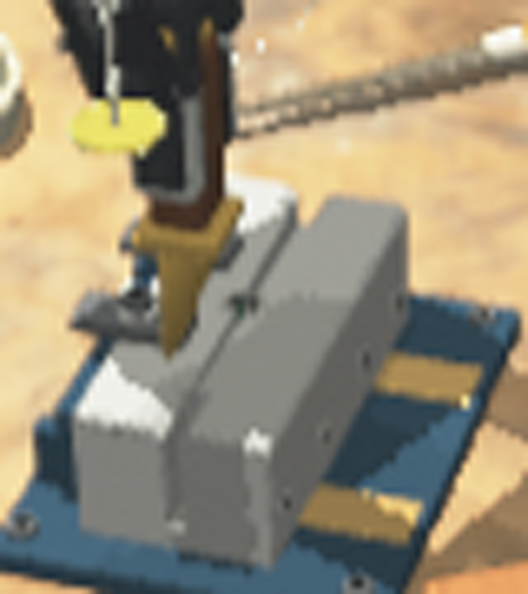

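The right gap is visibly wider than the left (about 5 against 2 mm). The tip is at panel (172,355), over the left slot. Next, the left end to about 5.5 mm.

The rows are not in the units I measure in: shifts go in shares of 50 mm and turns go in units of 4 degrees. I convert before sending: 0.015 m is 0.3, 0.01 m is 0.2.

>>> creep_tool:
  plan:
    - {"x": 0.012,"y": -0.03,"z": 0.2,"jaw": 0.015}
    - {"z": 0.3,"jaw": 0.015}
    - {"z": 0.06,"jaw": 0.015}
    - {"z": 0.06,"jaw": 0.015}
    - {"z": 0.06,"jaw": 0.015}
    - {"z": 0.06,"jaw": 0.015}
    - {"z": 0.02,"jaw": 0.015}

```text
time_s: 12.5
position: [0.5224, -0.2908, 0.1423]
tool_rot: [[0.953, -0.304, 0.0], [-0.304, -0.953, -0.0], [0.0, 0.0, -1.0]]
ft_force: [-0.9, -0.4, -1.5]
grip_width: 0.0233
gripper_force: 79.0
```

>>> creep_tool:
  plan:
    - {"z": 0.02,"jaw": 0.015}
    - {"z": 0.02,"jaw": 0.015}
    - {"z": 0.02,"jaw": 0.015}
    - {"z": 0.02,"jaw": 0.015}
    - {"z": 0.02,"jaw": 0.015}
    - {"z": 0.02,"jaw": 0.015}
    - {"jaw": 0.015}

```text
time_s: 13.2
position: [0.5227, -0.2911, 0.1366]
tool_rot: [[0.953, -0.304, 0.001], [-0.304, -0.953, -0.001], [0.001, 0.0, -1.0]]
ft_force: [3.2, -1.2, 1.5]
grip_width: 0.0233
gripper_force: 79.4
```

```bash
python3 - <<'E'
from h import *
delta((522.2,-291.2,128.5),-17.7)
p=observe()['position'][:2]*1000-O; print('tcp cradle',p@AX,p@AY)
E
```

```text
t 13.2 pos [ 522.7 -291.1  136.6] yaw -17.71 tilt [ 0.0012 -0.0009] turn -0.01 dxyz [-0.5  0.3  8.1] F [ 3.2 -1.2  1.5] w 23.3 gf 79.4
tcp cradle -6.4875477966507304 64.21126598674536
```

>>> creep_tool:
  plan:
    - {"z": 0.02,"jaw": 0.015}
    - {"z": 0.02,"jaw": 0.015}
    - {"z": 0.02,"jaw": 0.015}
    - {"z": 0.02,"jaw": 0.015}

```text
time_s: 13.6
position: [0.5226, -0.2908, 0.1322]
tool_rot: [[0.953, -0.304, 0.0], [-0.304, -0.953, -0.0], [0.0, -0.0, -1.0]]
ft_force: [2.5, -1.3, 0.3]
grip_width: 0.023
gripper_force: 79.5
```

>>> creep_tool:
  plan:
    - {"z": 0.02,"jaw": 0.015}
    - {"z": 0.02,"jaw": 0.015}
    - {"z": 0.02,"jaw": 0.015}
    - {"z": 0.02,"jaw": 0.015}
    - {"jaw": 0.015}

```text
time_s: 14.1
position: [0.5221, -0.2906, 0.1279]
tool_rot: [[0.953, -0.304, -0.001], [-0.304, -0.953, 0.001], [-0.001, -0.0, -1.0]]
ft_force: [2.1, -0.5, -2.3]
grip_width: 0.0231
gripper_force: 79.4
```

>>> creep_tool:
  plan:
    - {"z": -0.08,"jaw": 0.015}
    - {"z": -0.24,"jaw": 0.015}
    - {"z": -0.4,"jaw": 0.015}
    - {"z": -0.32,"jaw": 0.015}
    - {"y": 0.4,"jaw": 0.015}
    - {"y": 0.6,"jaw": 0.015}
    - {"y": 0.6,"jaw": 0.015}
    - {"y": 0.6,"jaw": 0.015}
    - {"y": 0.36,"jaw": 0.015}
    - {"jaw": 0.015}

```text
time_s: 15.1
position: [0.4825, -0.4145, 0.1805]
tool_rot: [[0.952, -0.307, -0.0], [-0.307, -0.952, -0.0], [-0.0, 0.0, -1.0]]
ft_force: [0.8, 0.8, -2.2]
grip_width: 0.0231
gripper_force: 79.3
```

>>> creep_tool:
  plan:
    - {"jaw": 0.015}
    - {"jaw": 0.015}

```text
time_s: 15.3
position: [0.4839, -0.4115, 0.1805]
tool_rot: [[0.953, -0.303, -0.0], [-0.303, -0.953, 0.001], [-0.0, -0.0, -1.0]]
ft_force: [-1.2, 0.1, -2.6]
grip_width: 0.0232
gripper_force: 79.3
```

```bash
python3 - <<'E'
from h import *
delta((483.4,-414,149),-17.7)
snap('side'); snap('top')
import fit
for n in('top','side'): fit.edges(load(n))
E
```

```text
t 15.3 pos [ 483.9 -411.5  180.5] yaw -17.64 tilt [-0.0001  0.0006] turn 0.06 dxyz [ 0.3  2.5 31.5] F [-1.2  0.1 -2.6] w 23.2 gf 79.3
yaw 45.36586897878885 front x 152.59462977412377 ylo/hi -622.1641098677371 -551.6164308477114 70.54767902002573 origin if shut [ 548.73271532 -279.55348761]
yaw -16.181544149181082 front x 549.5454649540284 ylo/hi -270.5708617885906 -124.37269864922206 146.19816313936855 origin if shut [ 505.39565341 -352.27212091]
```

```bash
cat >> h.py <<'E'
def opening(yaw,off):
    for nm,(yw,of) in dict(base=(-17.346004,559.09596),now=(yaw,off)).items():
        n=np.array([np.cos(np.radians(yw)),np.sin(np.radians(yw))]); r=[]
        for s in(64,-64):
            B=O+s*AY; r.append((of-n@B)/(n@AX))
        if nm=='base': b=np.array(r)
    print('opening left,right (mm):',(b-r).round(2))
E
python3 - <<'E'
from h import *
opening(-16.1815,549.5455)
s=load('side')
cv2.imwrite('pics/right2.png',cv2.resize(s['pixels'][120:210,205:285,::-1],None,fx=6.6,fy=6.6,interpolation=2))
g=cv2.cvtColor(s['pixels'],cv2.COLOR_RGB2GRAY)
for v in(188,191,194,197): print(v,g[v,224:246])
E
```

```text
opening left,right (mm): [6.96 4.36]
188 [125 126 125 126 125 110  95  94  95  99 125 126 119 119 124 126 119 125
 139 130 172 156]
191 [125 126 126 126 125 111  99  94  94  98 117 125 126 125 126 125 126 125
 126 126 125 125]
194 [126 126 126 126 125 119 104  95  95 116 122 125 126 126 126 127 125 126
 125 126 126 126]
197 [125 126 125 126 126 126 100 101 123 115  91 120 126 125 126 125 125 125
 126 126 125 125]
```

View pics/right2.png

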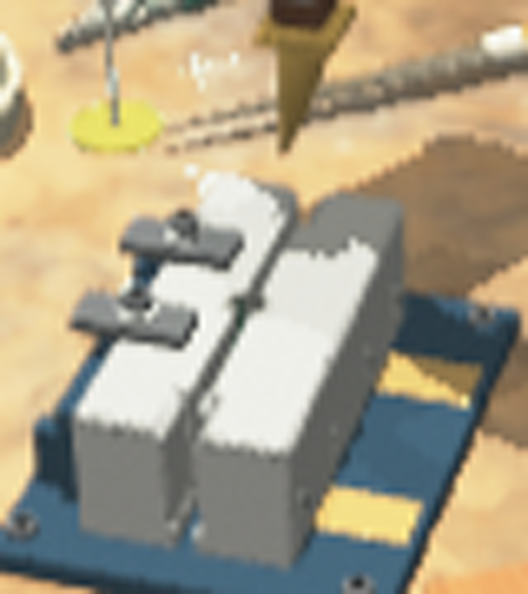

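Left end is about 6 mm open (row 191, dark from 229 to 234) and right about 4 mm, with the tip hovering over the right slot. Next, the right end to about 7.5 mm.

Converted, 0.015 m is 0.3, 0.01 m is 0.2.

>>> creep_tool:
  plan:
    - {"x": 0.006,"y": 0.036,"z": 0.2,"jaw": 0.015}
    - {"z": 0.3,"jaw": 0.015}
    - {"z": 0.08,"jaw": 0.015}
    - {"z": 0.08,"jaw": 0.015}
    - {"z": 0.08,"jaw": 0.015}
    - {"z": 0.08,"jaw": 0.015}
    - {"z": 0.08,"jaw": 0.015}
    - {"jaw": 0.015}

```text
time_s: 16.2
position: [0.4831, -0.4144, 0.1348]
tool_rot: [[0.953, -0.304, -0.0], [-0.304, -0.953, 0.001], [-0.001, -0.0, -1.0]]
ft_force: [-0.7, 0.0, -1.6]
grip_width: 0.023
gripper_force: 79.1
```

>>> creep_tool:
  plan:
    - {"z": 0.02,"jaw": 0.015}
    - {"z": 0.02,"jaw": 0.015}
    - {"z": 0.02,"jaw": 0.015}
    - {"z": 0.02,"jaw": 0.015}
    - {"z": 0.02,"jaw": 0.015}
    - {"z": 0.02,"jaw": 0.015}

```text
time_s: 16.8
position: [0.4834, -0.4147, 0.1296]
tool_rot: [[0.953, -0.304, 0.001], [-0.304, -0.953, -0.001], [0.001, 0.0, -1.0]]
ft_force: [0.8, -0.5, 0.3]
grip_width: 0.0231
gripper_force: 79.1
```

>>> creep_tool:
  plan:
    - {"z": 0.02,"jaw": 0.015}
    - {"z": 0.02,"jaw": 0.015}
    - {"z": 0.02,"jaw": 0.015}
    - {"z": 0.02,"jaw": 0.015}
    - {"z": 0.02,"jaw": 0.015}
    - {"jaw": 0.015}

```text
time_s: 17.4
position: [0.4831, -0.4144, 0.1239]
tool_rot: [[0.953, -0.304, -0.001], [-0.304, -0.953, 0.001], [-0.001, -0.0, -1.0]]
ft_force: [0.6, -1.2, -2.1]
grip_width: 0.0229
gripper_force: 79.1
```

```bash
python3 - <<'E'
from h import *
delta((483.4,-414,123.5),-17.7)
p=observe()['position'][:2]*1000-O; print('tcp cradle',p@AX,p@AY)
import fit
snap('side'); fit.edges(load('side'))
E
```

```text
t 17.4 pos [ 483.1 -414.4  123.9] yaw -17.71 tilt [-0.0006  0.0006] turn -0.01 dxyz [ 0.2 -0.4  0.4] F [ 0.6 -1.2 -2.1] w 22.9 gf 79.1
tcp cradle -6.800093357395106 -65.32353872048121
yaw -18.366731476657478 front x 555.7008266156718 ylo/hi -245.7278236325177 -101.3255633648073 144.4022602677104 origin if shut [ 504.9830364  -350.50065794]
```

```bash
python3 -c "
from h import *
opening(-18.3667,555.7008)"
```

```text
opening left,right (mm): [5.48 7.76]
```

>>> creep_tool:
  plan:
    - {"z": -0.08,"jaw": 0.015}
    - {"z": -0.24,"jaw": 0.015}
    - {"z": -0.4,"jaw": 0.015}
    - {"z": -0.4,"jaw": 0.015}
    - {"y": -0.4,"jaw": 0.015}
    - {"y": -0.6,"jaw": 0.015}
    - {"y": -0.6,"jaw": 0.015}
    - {"y": -0.6,"jaw": 0.015}
    - {"y": -0.36,"jaw": 0.015}
    - {"jaw": 0.015}

```text
time_s: 18.45
position: [0.5227, -0.29, 0.1805]
tool_rot: [[0.954, -0.301, -0.0], [-0.301, -0.954, 0.001], [-0.0, -0.001, -1.0]]
ft_force: [-0.1, -1.1, -2.3]
grip_width: 0.023
gripper_force: 78.9
```

>>> creep_tool:
  plan:
    - {"jaw": 0.015}
    - {"jaw": 0.015}

```text
time_s: 18.65
position: [0.5219, -0.2934, 0.1802]
tool_rot: [[0.952, -0.305, -0.0], [-0.305, -0.952, -0.0], [-0.0, 0.0, -1.0]]
ft_force: [-0.1, -0.1, -2.4]
grip_width: 0.0228
gripper_force: 78.9
```

```bash
python3 - <<'E'
from h import *
delta((522.2,-291.2,128),-17.7)
s=snap('side'); g=cv2.cvtColor(s['pixels'],cv2.COLOR_RGB2GRAY)
for v in(188,191,194,197): print(v,g[v,224:246])
import fit
fit.edges(s)
E
```

```text
t 18.65 pos [ 521.9 -293.4  180.2] yaw -17.76 tilt [-0.0001 -0.0003] turn -0.06 dxyz [-0.4 -2.2 52.2] F [-0.1 -0.1 -2.4] w 22.8 gf 78.9
188 [127 126 126 126 126 113  96  95  95 100 105 105 105 105 104 106 105 109
 141 166 144 174]
191 [125 127 127 127 127 113 101  96  95  99 105 105 106 106 105 105 104 126
 127 126 127 127]
194 [126 127 126 127 126 120 104  96  96 116 112 106 105 106 105 105 105 105
 124 126 127 126]
197 [127 128 127 126 127 126 101 101 125 102  98 104 105 106 105 105 105 105
 125 128 127 127]
yaw -18.414375435501512 front x 554.833869100453 ylo/hi -247.68312346879858 -101.09657090117862 146.58655256761995 origin if shut [ 503.59617952 -351.46554905]
```

>>> creep_tool:
  plan:
    - {"x": -0.004,"y": -0.036,"z": 0.24,"jaw": 0.015}
    - {"z": 0.4,"jaw": 0.015}
    - {"z": 0.12,"jaw": 0.015}
    - {"z": 0.12,"jaw": 0.015}
    - {"z": 0.06,"jaw": 0.015}
    - {"z": 0.04,"jaw": 0.015}
    - {"z": 0.02,"jaw": 0.015}
    - {"z": 0.02,"jaw": 0.015}

```text
time_s: 19.5
position: [0.5226, -0.2909, 0.1296]
tool_rot: [[0.953, -0.304, 0.001], [-0.304, -0.953, -0.0], [0.001, 0.0, -1.0]]
ft_force: [0.0, 0.1, -2.0]
grip_width: 0.0233
gripper_force: 79.1
```

>>> creep_tool:
  plan:
    - {"z": 0.02,"jaw": 0.015}
    - {"z": 0.02,"jaw": 0.015}
    - {"z": 0.02,"jaw": 0.015}
    - {"z": 0.02,"jaw": 0.015}
    - {"z": 0.02,"jaw": 0.015}
    - {"jaw": 0.015}

```text
time_s: 20.1
position: [0.5224, -0.2908, 0.1242]
tool_rot: [[0.953, -0.304, -0.0], [-0.304, -0.953, 0.0], [-0.0, -0.0, -1.0]]
ft_force: [0.7, 0.2, -1.7]
grip_width: 0.0232
gripper_force: 79.1
```

>>> creep_tool:
  plan:
    - {"z": 0.02,"jaw": 0.015}
    - {"z": 0.02,"jaw": 0.015}
    - {"z": 0.02,"jaw": 0.015}
    - {"z": 0.02,"jaw": 0.015}
    - {"z": 0.02,"jaw": 0.015}
    - {"jaw": 0.015}

```text
time_s: 20.7
position: [0.5224, -0.2907, 0.1191]
tool_rot: [[0.953, -0.304, -0.0], [-0.304, -0.953, 0.0], [-0.0, -0.0, -1.0]]
ft_force: [1.0, -0.1, -2.3]
grip_width: 0.023
gripper_force: 79.1
```

```bash
python3 - <<'E'
from h import *
delta((522.2,-291.2,118.6),-17.7)
p=observe()['position'][:2]*1000-O; print('tcp cradle',p@AX,p@AY)
import fit
snap('side'); fit.edges(load('side'))
E
```

```text
t 20.7 pos [ 522.4 -290.7  119.1] yaw -17.7 tilt [-0.0003  0.0003] turn -0.0 dxyz [-0.1  0.5  0.5] F [ 1.  -0.1 -2.3] w 23.0 gf 79.1
tcp cradle -6.897606036584559 64.40870558728726
yaw -16.56270900888916 front x 548.0779363326216 ylo/hi -267.1807791363151 -119.64031487079933 147.54046426551577 origin if shut [ 502.79204339 -351.31542061]
```

```bash
python3 -c "
from h import *
opening(-16.5627,548.0779)"
```

```text
opening left,right (mm): [9.3  7.55]
```

>>> creep_tool:
  plan:
    - {"z": -0.08,"jaw": 0.015}
    - {"z": -0.24,"jaw": 0.015}
    - {"z": -0.4,"jaw": 0.015}
    - {"z": -0.5,"jaw": 0.015}
    - {"y": 0.4,"jaw": 0.015}
    - {"y": 0.6,"jaw": 0.015}
    - {"y": 0.6,"jaw": 0.015}
    - {"y": 0.6,"jaw": 0.015}
    - {"y": 0.36,"jaw": 0.015}
    - {"jaw": 0.015}

```text
time_s: 21.75
position: [0.4827, -0.4146, 0.1807]
tool_rot: [[0.952, -0.307, 0.0], [-0.307, -0.952, -0.001], [0.0, 0.001, -1.0]]
ft_force: [0.5, 0.5, -2.9]
grip_width: 0.0232
gripper_force: 79.3
```

>>> creep_tool:
  plan:
    - {"jaw": 0.015}
    - {"jaw": 0.015}

```text
time_s: 21.95
position: [0.484, -0.4116, 0.1806]
tool_rot: [[0.953, -0.303, -0.0], [-0.303, -0.953, 0.0], [-0.0, -0.0, -1.0]]
ft_force: [0.2, -1.0, -3.1]
grip_width: 0.0229
gripper_force: 79.3
```

```bash
python3 - <<'E'
from h import *
delta((483.4,-414,119),-17.7)
s=snap('side')
import fit
fit.edges(s)
E
```

```text
t 21.95 pos [ 484.  -411.6  180.6] yaw -17.64 tilt [-0.      0.0005] turn 0.06 dxyz [ 0.2  2.5 61.6] F [ 0.2 -1.  -3.1] w 22.9 gf 79.3Traceback (most recent call last):
  File "<stdin>", line 5, in <module>
  File "fit.py", line 15, in edges
    ylo=np.median([Y[(X>=x)&(X<x+3)].min() for x in b]); yhi=np.median([Y[(X>=x)&(X<x+3)].max() for x in b])
                   ~~~~~~~~~~~~~~~~~~~~~^^
    return umr_minimum(a, axis, None, out, keepdims, initial, where)
ValueError: zero-size array to reduction operation minimum which has no identity
```

Converted, 0.02 m is 0.4, 0.012 m is 0.24.

>>> creep_tool:
  plan:
    - {"x": 0.004,"y": 0.036,"z": 0.24,"jaw": 0.015}
    - {"z": 0.4,"jaw": 0.015}
    - {"z": 0.2,"jaw": 0.015}
    - {"z": 0.16,"jaw": 0.015}
    - {"z": 0.06,"jaw": 0.015}
    - {"z": 0.04,"jaw": 0.015}
    - {"z": 0.02,"jaw": 0.015}

```text
time_s: 22.7
position: [0.4834, -0.4147, 0.1248]
tool_rot: [[0.953, -0.304, 0.001], [-0.304, -0.953, -0.001], [0.001, 0.001, -1.0]]
ft_force: [-0.2, 0.5, -2.1]
grip_width: 0.0227
gripper_force: 79.2
```

>>> creep_tool:
  plan:
    - {"z": 0.02,"jaw": 0.015}
    - {"z": 0.02,"jaw": 0.015}
    - {"z": 0.02,"jaw": 0.015}
    - {"z": 0.02,"jaw": 0.015}
    - {"z": 0.02,"jaw": 0.015}
    - {"z": 0.02,"jaw": 0.015}
    - {"jaw": 0.015}

```text
time_s: 23.4
position: [0.4832, -0.4145, 0.1181]
tool_rot: [[0.953, -0.304, -0.0], [-0.304, -0.953, 0.0], [-0.0, -0.0, -1.0]]
ft_force: [0.4, -1.1, -2.4]
grip_width: 0.0228
gripper_force: 79.2
```

```bash
python3 - <<'E'
from h import *
delta((483.4,-414,118.5),-17.7)
p=observe()['position'][:2]*1000-O; print('tcp cradle',p@AX,p@AY)
import fit
fit.edges(snap('side'))
E
```

```text
t 23.4 pos [ 483.2 -414.5  118.1] yaw -17.7 tilt [-0.0001  0.0001] turn -0.0 dxyz [ 0.  -0.6 -0.4] F [ 0.4 -1.1 -2.4] w 22.8 gf 79.2
tcp cradle -6.6091108648548405 -65.43110365966348
yaw -18.258577181274404 front x 552.53512442441 ylo/hi -249.30013613538847 -102.47265729107862 146.82747884430984 origin if shut [ 501.89813311 -350.79586758]
```

Converted, -0.03 m is -0.6, -0.02 m is -0.4.

>>> creep_tool:
  plan:
    - {"z": -0.08,"jaw": 0.015}
    - {"z": -0.24,"jaw": 0.015}
    - {"z": -0.4,"jaw": 0.015}
    - {"z": -0.6,"jaw": 0.015}
    - {"z": -0.6,"jaw": 0.015}
    - {"jaw": 0.015}

```text
time_s: 24.05
position: [0.484, -0.4155, 0.2198]
tool_rot: [[0.953, -0.304, 0.006], [-0.304, -0.953, -0.007], [0.008, 0.005, -1.0]]
ft_force: [-0.3, -0.8, -2.3]
grip_width: 0.0231
gripper_force: 79.4
```

```bash
python3 - <<'E'
from h import *
opening(-18.2586,552.5351)
delta((411.7,-195.4,200),14.3)
s=snap('side')
import fit
try: fit.edges(s)
except Exception as e: print(e)
g=cv2.cvtColor(s['pixels'],cv2.COLOR_RGB2GRAY)
for v in(188,191,194): print(v,g[v,224:246])
cv2.imwrite('pics/open.png',cv2.resize(s['pixels'][135:215,205:285,::-1],None,fx=7.5,fy=7.5,interpolation=2))
E
```

```text
opening left,right (mm): [ 8.43 10.47]
t 24.05 pos [ 484.  -415.5  219.8] yaw -17.7 tilt [ 0.0056 -0.0071] turn -32.0 dxyz [ -15.7 -231.2   19.8] F [-0.3 -0.8 -2.3] w 23.1 gf 79.4
zero-size array to reduction operation minimum which has no identity
188 [125 126 125 126 125 111  94  94  94 100 102 120 114 124 124 106 124 139
 147 173 147 175]
191 [126 126 125 125 125 111  99  93  94  98 108 109 124 126 125 126 125 126
 125 125 125 126]
194 [124 125 124 126 126 118 104  95  94 115 120 107 124 125 125 126 126 125
 126 125 126 125]
```

View pics/open.png

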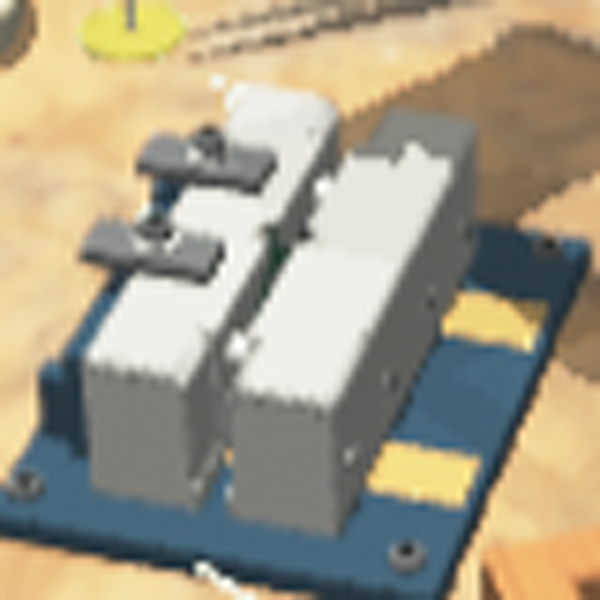

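The front half now stands off all along, with a gap of about 8–9 mm at both ends and right slightly ahead. I've now viewed 11 pictures, one over the limit of 10, so I'll work from numbers only from here. One more small push on the left end will give it margin over the pins.

Converted, -0.03 m is -0.6, -0.02 m is -0.4.

>>> creep_tool:
  plan:
    - {"y": -0.4,"jaw": 0.015}
    - {"y": -0.6,"jaw": 0.015}
    - {"y": -0.6,"jaw": 0.015}
    - {"y": -0.6,"jaw": 0.015}
    - {"y": -0.384,"jaw": 0.015}
    - {"z": 0.4,"jaw": 0.015}
    - {"z": 0.4,"jaw": 0.015}
    - {"jaw": 0.015}

```text
time_s: 24.9
position: [0.5214, -0.2901, 0.1711]
tool_rot: [[0.953, -0.304, -0.005], [-0.304, -0.953, 0.004], [-0.006, -0.003, -1.0]]
ft_force: [0.2, 0.2, -3.9]
grip_width: 0.0231
gripper_force: 79.2
```

```bash
python3 - <<'E'
from h import *
delta((522.5,-291.0,117.5),-17.7)
import fit
try: fit.edges(snap('side'))
except Exception as e: print(e)
E
```

```text
t 24.9 pos [ 521.4 -290.1  171.1] yaw -17.69 tilt [-0.0053  0.0043] turn 0.01 dxyz [ 1.3  0.6 53.6] F [ 0.2  0.2 -3.9] w 23.1 gf 79.2
zero-size array to reduction operation minimum which has no identity
```

>>> creep_tool:
  plan:
    - {"jaw": 0.015}
    - {"jaw": 0.015}

```text
time_s: 25.15
position: [0.5228, -0.2917, 0.1753]
tool_rot: [[0.953, -0.304, 0.001], [-0.304, -0.953, -0.001], [0.002, 0.001, -1.0]]
ft_force: [-0.1, 0.1, -2.8]
grip_width: 0.0231
gripper_force: 79.2
```

```bash
python3 - <<'E'
from h import *
delta((522.5,-291.0,117.5),-17.7)
E
```

```text
t 25.15 pos [ 522.8 -291.7  175.3] yaw -17.72 tilt [ 0.0012 -0.0011] turn -0.02 dxyz [-0.5 -0.6 57.8] F [-0.1  0.1 -2.8] w 23.1 gf 79.2
```

>>> creep_tool:
  plan:
    - {"x": -0.006,"y": -0.008,"z": 0.2,"jaw": 0.015}
    - {"z": 0.4,"jaw": 0.015}
    - {"z": 0.2,"jaw": 0.015}
    - {"z": 0.12,"jaw": 0.015}
    - {"z": 0.06,"jaw": 0.015}
    - {"z": 0.02,"jaw": 0.015}
    - {"jaw": 0.015}

```text
time_s: 25.85
position: [0.5225, -0.2911, 0.1247]
tool_rot: [[0.953, -0.304, 0.001], [-0.304, -0.953, -0.0], [0.001, 0.0, -1.0]]
ft_force: [-0.5, -0.5, -1.3]
grip_width: 0.023
gripper_force: 79.2
```

>>> creep_tool:
  plan:
    - {"z": 0.02,"jaw": 0.015}
    - {"z": 0.02,"jaw": 0.015}
    - {"z": 0.02,"jaw": 0.015}
    - {"z": 0.02,"jaw": 0.015}
    - {"z": 0.02,"jaw": 0.015}
    - {"z": 0.02,"jaw": 0.015}
    - {"z": 0.03,"jaw": 0.015}
    - {"jaw": 0.015}

```text
time_s: 26.65
position: [0.5223, -0.2909, 0.1166]
tool_rot: [[0.953, -0.304, -0.0], [-0.304, -0.953, 0.0], [-0.0, -0.0, -1.0]]
ft_force: [0.8, -0.5, -2.3]
grip_width: 0.0232
gripper_force: 79.2
```

```bash
python3 - <<'E'
from h import *
delta((522.5,-291,117.5),-17.7)
p=observe()['position'][:2]*1000-O; print('tcp cradle',p@AX,p@AY)
import fit
fit.edges(snap('side'))
E
```

```text
t 26.65 pos [ 522.3 -290.9  116.6] yaw -17.71 tilt [-0.0002  0.0002] turn -0.01 dxyz [ 0.2 -0.  -0.9] F [ 0.8 -0.5 -2.3] w 23.2 gf 79.2
tcp cradle -6.9459977402130235 64.18514154270771
yaw -17.028313140007377 front x 548.2498700772763 ylo/hi -264.29332744819794 -115.13055825476768 149.16276919343028 origin if shut [ 501.16808121 -351.90351923]
```

Now out of the slot and back to the rack.

>>> creep_tool:
  plan:
    - {"z": -0.08,"jaw": 0.015}
    - {"z": -0.24,"jaw": 0.015}
    - {"z": -0.4,"jaw": 0.015}
    - {"z": -0.56,"jaw": 0.015}
    - {"z": -0.4,"jaw": 0.015}
    - {"z": -0.1,"jaw": 0.015}
    - {"jaw": 0.015}
    - {"jaw": 0.015}

```text
time_s: 27.5
position: [0.5219, -0.2907, 0.2048]
tool_rot: [[0.953, -0.304, -0.002], [-0.304, -0.953, 0.001], [-0.002, -0.001, -1.0]]
ft_force: [-0.5, -0.2, -3.3]
grip_width: 0.023
gripper_force: 79.2
```

```bash
python3 - <<'E'
from h import *
opening(-17.0283,548.2499)
delta((411.6,-195.4,200),-17.7)
E
```

```text
opening left,right (mm): [10.16  9.45]
t 27.5 pos [ 521.9 -290.7  204.8] yaw -17.71 tilt [-0.0015  0.0012] turn -0.01 dxyz [-134.1  -57.2    4.8] F [-0.5 -0.2 -3.3] w 23.0 gf 79.2
```

Converted, -0.027 m is -0.54, -0.0261 m is -0.522, -8 degrees is -2.

>>> creep_tool:
  plan:
    - {"x": -0.54,"y": -0.23,"jaw": 0.015}
    - {"x": -0.54,"y": -0.23,"jaw": 0.015}
    - {"x": -0.54,"y": -0.23,"jaw": 0.015}
    - {"x": -0.54,"y": -0.23,"jaw": 0.015}
    - {"x": -0.522,"y": -0.224,"jaw": 0.015}
    - {"yaw": -2,"jaw": 0.015}
    - {"yaw": -2,"jaw": 0.015}
    - {"yaw": -2,"jaw": 0.015}
    - {"yaw": -2,"jaw": 0.015}
    - {"jaw": 0.015}

```text
time_s: 28.5
position: [0.4116, -0.1954, 0.205]
tool_rot: [[0.969, 0.248, -0.002], [0.248, -0.969, 0.001], [-0.001, -0.002, -1.0]]
ft_force: [0.2, 0.9, -2.6]
grip_width: 0.0232
gripper_force: 79.2
```

>>> creep_tool:
  plan:
    - {"jaw": 0.015}
    - {"jaw": 0.015}

```text
time_s: 28.7
position: [0.4119, -0.1956, 0.2055]
tool_rot: [[0.97, 0.244, -0.001], [0.244, -0.97, 0.001], [-0.0, -0.001, -1.0]]
ft_force: [0.4, -0.4, -2.3]
grip_width: 0.0231
gripper_force: 79.2
```

```bash
python3 - <<'E'
from h import *
delta((411.6,-195.4,160),14.3)
s=snap('side'); import fit
try: fit.edges(s)
except Exception as e: print(e)
E
```

```text
t 28.7 pos [ 411.9 -195.6  205.5] yaw 14.14 tilt [-0.0006  0.0005] turn -0.16 dxyz [-0.2 -0.3 45.5] F [ 0.4 -0.4 -2.3] w 23.1 gf 79.2
zero-size array to reduction operation minimum which has no identity
```

>>> creep_tool:
  plan:
    - {"x": -0.004,"z": 0.4,"yaw": -0.0375,"jaw": 0.015}
    - {"z": 0.4,"jaw": 0.015}
    - {"z": 0.3,"jaw": 0.015}
    - {"z": 0.2,"jaw": 0.015}
    - {"z": 0.2,"jaw": 0.015}
    - {"jaw": 0.015}

```text
time_s: 29.35
position: [0.4115, -0.1955, 0.13]
tool_rot: [[0.968, 0.249, -0.001], [0.249, -0.968, 0.001], [-0.001, -0.001, -1.0]]
ft_force: [-0.7, 0.3, -1.6]
grip_width: 0.0235
gripper_force: 79.3
```

>>> creep_tool:
  plan:
    - {"z": 0.2,"jaw": 0.015}
    - {"z": 0.2,"jaw": 0.015}
    - {"z": 0.12,"jaw": 0.015}
    - {"z": 0.06,"jaw": 0.015}
    - {"z": 0.04,"jaw": 0.015}
    - {"z": 0.02,"jaw": 0.015}
    - {"jaw": 0.015}

```text
time_s: 30.05
position: [0.4118, -0.1958, 0.0989]
tool_rot: [[0.968, 0.249, 0.0], [0.249, -0.968, -0.0], [0.0, 0.0, -1.0]]
ft_force: [0.4, 0.4, -3.1]
grip_width: 0.0233
gripper_force: 79.3
```

```bash
python3 - <<'E'
from h import *
delta((411.6,-195.4,97.3),14.3)
E
```

```text
t 30.05 pos [ 411.8 -195.8   98.9] yaw 14.45 tilt [ 0.0002 -0.0001] turn 0.15 dxyz [-0.1 -0.4  1.6] F [ 0.4  0.4 -3.1] w 23.3 gf 79.3
```

Converted, 0.0006 m is 0.012, 0.0004 m is 0.008.

>>> creep_tool:
  plan:
    - {"z": 0.012,"jaw": 0.015}
    - {"z": 0.012,"jaw": 0.015}
    - {"z": 0.008,"jaw": 0.015}
    - {"jaw": 0.015}

```text
time_s: 30.45
position: [0.4118, -0.1958, 0.0973]
tool_rot: [[0.968, 0.249, 0.0], [0.249, -0.968, -0.0], [0.0, 0.0, -1.0]]
ft_force: [-0.2, -0.5, -1.2]
grip_width: 0.0231
gripper_force: 79.6
```

>>> creep_tool:
  plan:
    - {"jaw": 0.03}
    - {"jaw": 0.05}
    - {"jaw": 0.05}
    - {"jaw": 0.05}
    - {"z": -0.2,"jaw": 0.05}
    - {"z": -0.6,"jaw": 0.05}
    - {"z": -0.8,"jaw": 0.05}
    - {"z": -0.8,"jaw": 0.05}
    - {"jaw": 0.05}

```text
time_s: 31.35
position: [0.4132, -0.1968, 0.2219]
tool_rot: [[0.968, 0.25, 0.008], [0.25, -0.968, -0.006], [0.006, 0.008, -1.0]]
ft_force: [-0.2, 0.1, -1.5]
grip_width: 0.0499
gripper_force: 0.0
```

```bash
python3 - <<'E'
from h import *
delta((411.6,-195.4,97.3),14.3)
s=snap('side')
rect(s,.100,.125,(.33,.47,-.26,-.16),'handle'); rect(s,.054,.0625,(.37,.45,-.24,-.16),'collar')
E
```

```text
t 31.35 pos [ 413.2 -196.8  221.9] yaw 14.46 tilt [ 0.0076 -0.0063] turn 0.16 dxyz [ -1.2  -1.7 124.6] F [-0.2  0.1 -1.5] w 49.9 gf 0.0
handle 153 z 0.1168 c [ 412.5 -193. ] size [19.6 23.7] ang 14.56 mean [ 414.1 -188.8  115.2]
collar 102 z 0.0566 c [ 415.2 -193. ] size [60.2 64.9] ang 84.64 mean [ 415.7 -186.5   56.8]
```

Converted, -0.033 m is -0.66, 0.0315 m is 0.63.

>>> creep_tool:
  plan:
    - {"x": -0.4,"y": 0.4,"z": -0.2,"jaw": 0.05}
    - {"x": -0.66,"y": 0.63,"z": -0.2,"jaw": 0.05}
    - {"x": -0.66,"y": 0.63,"z": -0.2,"jaw": 0.05}
    - {"x": -0.66,"y": 0.63,"jaw": 0.05}
    - {"x": -0.66,"y": 0.63,"jaw": 0.05}
    - {"x": -0.66,"y": 0.63,"jaw": 0.05}
    - {"x": -0.66,"y": 0.63,"jaw": 0.05}
    - {"x": -0.66,"y": 0.63,"jaw": 0.05}
    - {"jaw": 0.05}
    - {"jaw": 0.05}

```text
time_s: 32.4
position: [0.2281, -0.4912, 0.2456]
tool_rot: [[0.969, 0.248, -0.0], [0.248, -0.969, 0.003], [0.0, -0.003, -1.0]]
ft_force: [-0.2, -0.2, 0.9]
grip_width: 0.0501
gripper_force: 0.0
```

```bash
python3 - <<'E'
from h import *
import fit
for n in('top','side'):
    im=snap(n); print(n); fit.edges(im)
    rect(im,.100,.135,(.33,.47,-.26,-.16),'handle'); rect(im,.044,.056,(.33,.47,-.26,-.08),'rack')
    # front-half and rear-half split in cradle coords at z~62
    P=cloud(im)*1000; q=P[(P[...,2]>58)&(P[...,2]<66)&(P[...,0]>430)&(P[...,0]<600)&(P[...,1]>-450)&(P[...,1]<-260)]
    X=(q[:,:2]-O)@AX;Y=(q[:,:2]-O)@AY
    for y0 in range(-70,70,20):
        m=(Y>y0)&(Y<y0+20)&(abs(X)<70); h=np.histogram(X[m],np.arange(-54,40,2.))[0]; print(y0,h)
E
```

```text
topTraceback (most recent call last):
  File "<stdin>", line 4, in <module>
  File "fit.py", line 15, in edges
    ylo=np.median([Y[(X>=x)&(X<x+3)].min() for x in b]); yhi=np.median([Y[(X>=x)&(X<x+3)].max() for x in b])
                   ~~~~~~~~~~~~~~~~~~~~~^^
    return umr_minimum(a, axis, None, out, keepdims, initial, where)
ValueError: zero-size array to reduction operation minimum which has no identity
```

```bash
python3 - <<'E'
from h import *
for n in('top','side'):
    im=snap(n); print(n)
    rect(im,.100,.135,(.33,.47,-.26,-.16),'handle')
    P=cloud(im)*1000; q=P[(P[...,2]>58)&(P[...,2]<66)&(P[...,0]>430)&(P[...,0]<600)&(P[...,1]>-450)&(P[...,1]<-260)]
    X=(q[:,:2]-O)@AX;Y=(q[:,:2]-O)@AY
    print('bins',np.arange(-54,10,2))
    for y0 in range(-75,75,15):
        m=(Y>y0)&(Y<y0+15); h=np.histogram(X[m],np.arange(-54,11,2.))[0]; print(y0,h,X[m&(X<-20)].min().round(1))
E
```

```text
top
handle 140 z 0.1233 c [ 412.1 -195.1] size [20.  23.7] ang 13.14 mean [ 411.8 -195.6  121.8]
bins [-54 -52 -50 -48 -46 -44 -42 -40 -38 -36 -34 -32 -30 -28 -26 -24 -22 -20
 -18 -16 -14 -12 -10  -8  -6  -4  -2   0   2   4   6   8]
-75 [ 0  0  0  0  0  7  8  8  8  7  7  6 10  8  6  8  8  8 10  5  5  4  0  0
  0  0  0  1  6 10  6  8] -43.5
-60 [ 0  0  0  0  0  6 10  6  8  8  7  7  8  8  6  7  8  9  8  5  5  4  2  0
  0  0  3  5  7  7  8  8] -43.4
-45 [ 0  0  0  0  0  9  7  8  7  9  6 10  6  7  8  7  8  7  7  4  8  8  0  0
  0  0  3  8  9  7  7  7] -43.8
-30 [ 0  0  0  0  0  8  9  8  8  9  5  8  9  7  6  9  6  9  7  8  6  8  1  0
  0  0  2  9  4 10  7  5] -43.8
-15 [ 0  0  0  0  0  9  7  8  8  8  8  7  6  8  9  7  8  5  9  6 10  5  1  0
  0  0  2  9  7  7  8  6] -43.9
0 [ 0  0  0  0  2  9  5  9  6  9  6  7  7  7  9  7  7 10  7  6  8  8  0  0
  0  0  3  9  5  7  8  5] -44.2
15 [ 0  0  0  0  0 11  7  7  8  8  7  7  8  7  7  6  8  7  8  7  5  7  1  0
  0  0  3  7  9  8  8  4] -44.0
30 [0 0 0 0 3 7 8 9 6 7 9 7 8 8 7 8 7 7 7 9 8 5 0 0 0 0 2 8 7 8 8 5] -44.4
45 [ 0  0  0  0  3 10  6  6  9  
[... 438 characters left out ...]
0 0 0 0 3 4 4 1] -42.3
-60 [0 0 0 0 0 5 4 2 4 2 3 3 3 3 2 3 5 2 2 3 3 1 1 0 0 0 0 2 0 4 3 3] -43.3
-45 [0 0 0 0 0 4 4 3 4 4 4 4 1 4 3 4 4 2 6 3 3 1 1 0 0 0 0 5 4 4 3 3] -43.2
-30 [0 0 0 0 0 5 4 1 5 3 3 4 3 2 3 4 2 3 2 4 5 3 2 0 0 0 1 5 4 2 4 1] -43.3
-15 [0 0 0 0 0 4 3 3 3 3 3 4 3 3 3 4 4 3 4 4 3 3 2 0 0 0 1 6 4 2 4 4] -43.2
0 [0 0 0 0 0 5 4 3 5 4 4 3 2 4 2 5 4 3 3 5 4 2 2 0 0 0 0 5 5 2 4 2] -44.0
15 [0 0 0 0 0 5 4 4 5 3 5 4 4 5 4 3 2 4 3 4 3 3 1 0 0 0 0 6 3 3 5 3] -43.3
30 [0 0 0 0 0 7 2 4 4 4 5 2 4 4 4 2 4 5 4 1 3 5 0 0 0 0 0 5 4 3 3 5] -43.6
45 [0 0 0 0 3 4 4 2 5 5 2 5 4 3 4 4 4 3 3 4 4 2 0 0 0 0 0 5 4 5 7 4] -44.3
60 [0 0 0 0 1 4 8 5 5 4 3 7 5 6 4 6 7 3 5 3 2 0 0 0 0 0 0 0 4 4 5 6] -44.0
```

The gap is about 9 mm all along, parallel to within 1 mm. The wedge is back at its original place and height, and the arm is clear.

```bash
python3 -c "
from rig import close_job
print(close_job())"
```

```text
the job is handed in; nothing more can be done
None
```

The mould is open: the front half stands free about 9 mm off the rear half at both ends, parallel to within about 1 mm, the wedge is back in its slot in the block, and the job was handed in at about 32 s; I viewed 11 pictures, one over the limit of 10.

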